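# Set a flanged shaft up for a face run-out check

## Task

Set the flanged shaft up for a face run-out check in front of the dial gauge: stand the low V-block and the tall V-block in line with the gauge's plunger and lay the shaft level in both grooves, its thick journal in the low block (nearer the gauge), its thin journal in the tall one, with the flange squarely facing the plunger and about 15 mm clear of it. Then stand the end-stop block behind the shaft's thin end, its brass button facing the middle of that end and about 5 mm off it. Set the shaft down gently, do not touch the dial gauge, and leave the caliper and the two brass fittings where they lie.

Things in the scene. Friction and masses are not known exactly. Their poses are not given: they have to be found in the camera images.
- shaft: Bright steel shaft, 218 mm, 0.7 kg, loose, at the start level in the cradle with its axis 45 mm up. Origin: on the axis at the flange's outer face; +x runs to the thin end; y, z turn as it rolls. Flange dia. 50 at x 0-8 mm, thick journal dia. 24 at x 8-118 (dark ring at its end), thin journal dia. 16 at x 118-218. Balances at x=77 mm. In both V-blocks it lies level, axis 42 mm up.
- shaft_end (a point): Point on the shaft: centre of its thin end face, x=218 mm on the shaft's axis.
- cradle: Fixed wooden cradle: plank 215 x 80 x 12 mm with two notched saddles 16 mm thick, 56 wide, up to 48 high, centred at x=-46 and +86 mm. Origin on the bench; +x along the cradled shaft to its thin end. At the start the shaft's x=84 mm lies over the origin; between the saddles fingers may go down beside the shaft to the plank.
- vblock_low: Low V-block, bright steel all over, loose, 0.4 kg: 32 mm long (x, along the groove), 50 wide (y), 40 high. Origin: centre of its underside. 90 degree groove along x, 30 mm wide at the top, vertex 25 mm up: carries the dia. 24 journal with its axis 42 mm up. Flanks (y=+-25 mm) flat and upright. The same after half a turn.
- vblock_tall: Tall V-block, blue painted with a bright groove, loose, 0.45 kg: 32 mm long (x, along the groove), 50 wide (y), 45.7 high. Origin: centre of its underside. 90 degree groove along x, 30 mm wide at the top, vertex 30.7 mm up: carries the dia. 16 journal with its axis 42 mm up. Flanks (y=+-25 mm) flat and upright. The same after half a turn.
- stop_block: End-stop block: blackened steel, 40 x 40 mm, 60 mm high, red dot on top, 0.55 kg, loose. Origin: centre of its underside. A brass button, 14 mm diameter, stands 8 mm out of its -x face, 42 mm above the underside, so its tip is at x=-28 mm.
- dial_gauge: Dial gauge on a magnetic base, fast to the bench. Origin: on the bench plumb below the tip of the plunger's red ball (58 mm up); +x: the level way the plunger points, away from the gauge. All of it lies at negative x: stem to x=-42 mm, white face-up dial dia. 57 at x=-70 (top 72 mm up), sloping arm, base 60 x 50 at x=-205, post 175 mm high.
- caliper: Digital caliper, 230 mm long (x), jaws to its -y side, 12 mm high, lying flat at the back. Origin near the middle of its beam, on the bench. To be left alone.
- brass_nipple: Brass pipe nipple standing upright, 27 mm over the corners of its hexagon, 36 mm high. Origin: centre of its underside. To be left alone.
- brass_nut: Brass hexagon nut lying flat, 32 mm over corners, 16 mm high. Origin: centre of its underside. To be left alone.
Not all that is in view belongs to the job. Leave any green look-alike of the vblock_low alone.

How it is judged:
By the outcome, as a careful person would: the job done as asked, in the order asked, and still so for the second after the job is handed in, with the robot touching nothing.
It also fails if it takes over 96 s, if anything falls off the work surface, if the arm or the gripper's body presses on something with over 40 N, if the wrist force passes 120 N, or if a joint passes its speed limit or range.

## Robot

A 6-joint arm with a two-finger parallel gripper is mounted at the origin on the work surface. World frame = base frame: x ahead of the robot, y to its left, z up, the work surface at z = 0. Lengths are in m, angles in rad, forces in N, time in s.
With the tool pointing down it reaches from about 0.4 to 0.825 m from the base axis. Payload 7 kg.
Tool frame: the origin (TCP) lies at the very end of the fingers, on their centre line; the grasp point (between the pads) lies 19 mm behind it; z points along the fingers, y is the line along which they close (so a half turn about z gives the same grasp; the last joint's range is limited). The gripper opens to 88 mm and grips with 3 to 60 N. Pads are 19 mm wide; open, the fingers measure 130 mm over their backs; the gripper's body (78 mm by 193 mm) begins 47 mm behind the grasp point.
Start: joints at [-0.965, 0.359, 0.012, 0, -1.224, -0.288], TCP at [0.211, -0.641, 0.227] pointing down, gripper open.
Joint ranges: [-3.07, 3.07], [-1.43, 2.12], [-1.02, 1.25], [-3.03, 1.67], [-3.05, -0], [-3.03, 3.03]. Speed limits (rad/s): [2.39, 2.39, 3.01, 3.14, 3.14, 3.14].

## Interface

Orientations are given as [roll, pitch, yaw] about the fixed x, y, z axes, in that order (R = Rz(yaw) Ry(pitch) Rx(roll)).
In Python, from station import arm, grab_frame gives the robot as it stands.
- The arm moves only by the tool jog_arm, never from a script. Its argument "deltas" is a list that holds one entry, the list of rows, each a list of 4 numbers: the shift along the tool's x, y, z in units of 60 mm (1.0 is 60 mm), then the turn about the tool's z in units of 5 degrees (1.0 is 5 degrees). A call has 1 to 8 rows; each row is the pose to reach, as a shift and turn from the pose commanded when the call began, along the tool's axes at that moment; what a row does not reach only later rows make up. A row lasts 1/8 s, in which the tool goes at most 62.5 mm and 10.7 degrees, less where a joint would pass 70% of its speed; a pose out of reach is approached as far as the arm can. A call with a gripper value outside its range is refused whole. "grip" is the finger opening in mm, from 0 to 87.6, set as the call begins (left out, the last holds). The fingers move at their own pace and stop on an object; "squeeze" is the grip in N (left out, the last holds). Time passes only in rows, so rows that repeat a pose let the fingers close. It gives the time, the measured TCP pose, the force, the opening and the grip force at its end, in the units of the state.
- arm.get_state(): the state, without advancing time (a new reading comes with each control period).
- grab_frame(name): name is "scene" or "top" or "wrist"; returns a dict with "img" (400x640x3 uint8, red, green, blue), "vfov" (degrees; the focal length in pixels is half the picture's height over the tangent of half this angle, whatever the lens; pixels are square), "cx", "cy" (the principal point, pixels), "xyz" and "rotation" of the camera in the world. Camera axes: x right, y down, z forward; pixel columns grow to the right and rows downward; lengths in m; the calibration is good to about 2 mm. The wrist camera is an equidistant fisheye: a pixel r from the principal point sees the ray r / f radians off the axis. A picture is of the moment at which its call begins. There is no depth.
- arm.job_done(): hands the job in; it is judged then, once.
The state is a dict: "t": time; "q": joint angles; "qd": joint speeds; "joint_efforts": joint torques, N m; "eef_pos": TCP position; "ee_rot": TCP orientation; "force": force on the tool from outside, world axes, zero at the start; "moment": the same for the moment, N m; "width": finger opening in m; "gripper_force": force on a finger pad.
Only numpy, scipy, OpenCV 4.12 (cv2) and the standard library are available. Lean on these libraries where they do the work, as an engineer would, in place of code of your own. Each camera call takes 0.05 s, during which the arm holds its last target. There are 200 camera calls.

## Working session

There is one attempt and no reset: what is moved stays moved. The work goes in short steps, Python scripts to look and compute and a tool call to move; the robot and the scene stay as the last step left them, time stands still between calls to the robot, and variables do not carry over. Pictures are saved under pics/ and viewed, at most 14 in all, crops included, and the job is handed in when it is done.

Besides the shell and the picture viewer there is one more tool, called after "Request:" in YAML: its name, and indented under it one key for each argument. jog_arm: Moves the arm, as the interface text tells. Its arguments: {"type":"object","properties":{"deltas":{"type":"array"},"grip":{"type":"number"},"squeeze":{"type":"number"}},"required":["deltas"]}

```bash
ls; mkdir -p pics; cat > h.py <<'E'
import numpy as np, cv2
from station import arm, grab_frame
def shot(name, fn=None):
    f=grab_frame(name)
    if fn: cv2.imwrite('pics/'+fn, np.ascontiguousarray(f['img'][:,:,::-1]))
    return f
E
python3 - <<'E'
from h import *
import pickle
for n in ['scene','top','wrist']:
    f=shot(n,n+'0.png'); pickle.dump(f,open(n+'0.pkl','wb'))
    print(n,f['vfov'],f['cx'],f['cy'],f['xyz'],np.round(f['rotation'],4).tolist())
print(arm.get_state())
E
```

```text
pics
scene 43.22048004071808 321.48683347334696 203.99795533232802 [1.30243019 0.22523759 1.05244325] [-2.4707, 0.0166, 1.9577]
top 44.95183985803938 326.7358337947892 198.66095012753948 [ 0.48943827 -0.07385079  1.58271761] [-3.0848, 0.0063, -1.5448]
wrist 65.70646984690485 316.6224566741091 199.24223084471114 [ 0.133957   -0.66501485  0.38354856] [2.8434, -0.0014, 1.8886]
{'t': 0.15, 'q': array([-9.64920000e-01,  3.59213603e-01,  1.12985567e-02, -2.53217914e-04,
       -1.22409542e+00, -2.88082814e-01]), 'qd': array([-0.00030453, -0.00375316,  0.00352843,  0.00070385,  0.00024588,
        0.00017709]), 'joint_efforts': array([-1.64671295e-03, -5.83275855e+01,  2.93291259e+01,  7.00129464e+00,
        8.76195176e-03, -9.97769871e-05]), 'eef_pos': array([ 0.2107742 , -0.64087479,  0.22585655]), 'ee_rot': array([ 3.14036090e+00, -1.16721884e-04, -2.82388526e+00]), 'force': array([-0.18482493,  0.73320099, -1.24570028]), 'moment': array([-0.0211304 , -0.02655852, -0.0110277 ]), 'gripper_force': 0.0, 'width': 0.08740360822961787}
```

View pics/top0.png

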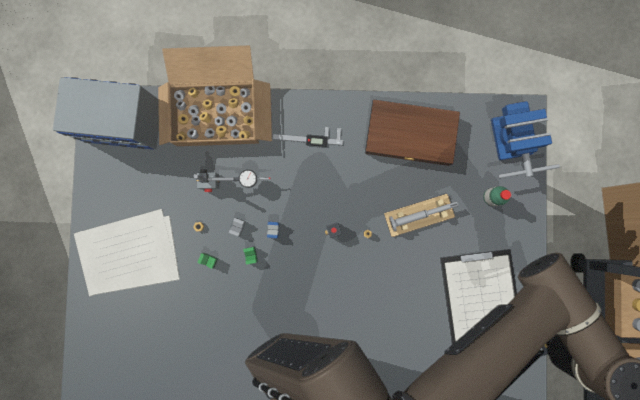

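View pics/scene0.png

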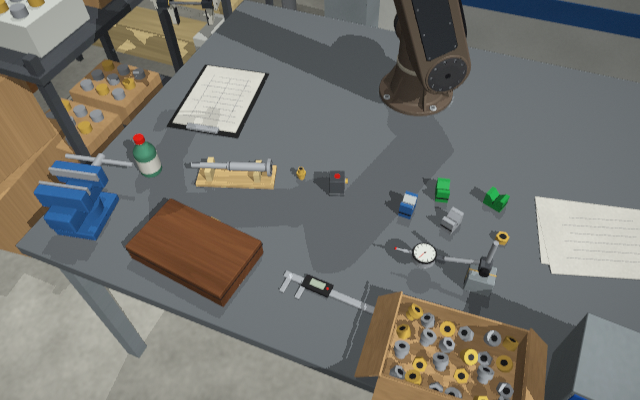

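View pics/wrist0.png

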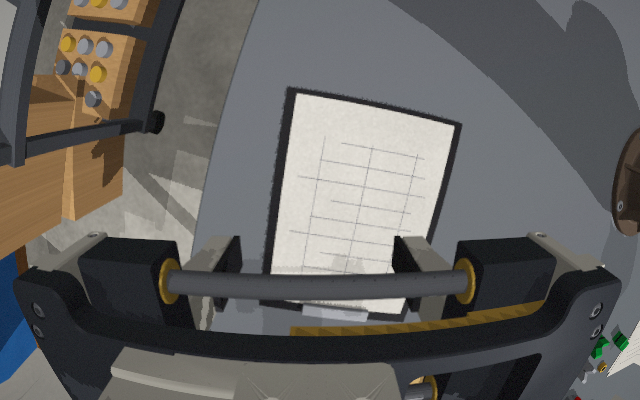

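The top view shows the dial ball near (270,178) with its plunger pointing right (world -y). Low V-block is at (236,227), tall at (273,230), stop at (334,231) with its button on the left. The shaft lies in the cradle around (420,215), flange to the left, and the green decoys are at (207,262) and (250,256). The scene view agrees. The wrist view shows only the clipboard, so I'll move over the work area.

Request:
jog_arm:
  deltas:
    - [[-0.8,0.5,0,-2.0],[-1.7,1.1,0,-4.0],[-2.6,1.7,0,-6.1],[-3.5,2.3,0,-8.2],[-4.4,2.9,0,-10.3],[-5.3,3.5,0,-12.4],[-6.05,4.0,0,-14.36],[-6.05,4.0,0,-14.36]]

```text
t: 1.15
eef_pos: [0.4829, -0.2967, 0.2264]
ee_rot: [-3.141, 0.0, -1.564]
force: [-0.4, 0.5, 0.1]
width: 0.0876
gripper_force: 0.0
```

```bash
python3 - <<'E'
from h import *
import pickle
f=shot('wrist','w1.png'); pickle.dump(f,open('w1.pkl','wb'))
s=arm.get_state();print(s['t'],s['eef_pos'],s['ee_rot'],s['q'],f['xyz'],f['rotation'],s['force'])
E
```

```text
1.2 [ 0.48198547 -0.29780648  0.22634775] [ 3.14135691e+00  2.50210817e-04 -1.56735795e+00] [-2.08243155e-01  1.81596408e-01 -2.31430778e-01 -2.12979835e-04
 -1.15805220e+00  2.11767017e-01] [ 0.48219324 -0.37557227  0.38417723] [ 2.84321878e+00  4.05107168e-04 -3.13461127e+00] [-0.36880408 -0.18234366  0.19529776]
```

View pics/w1.png

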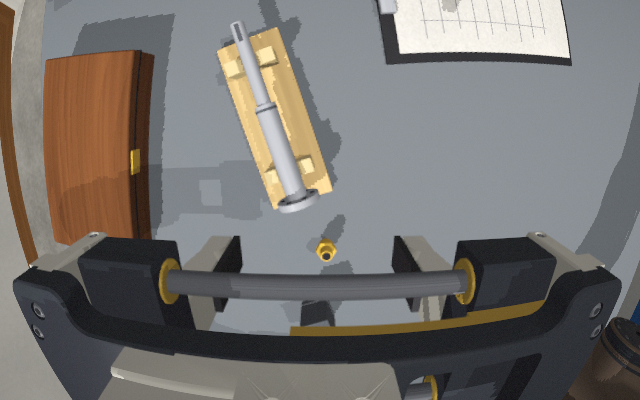

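The view shows the shaft in the cradle: flange near (297,203), dark ring (265,107), thin end (238,28). The nipple is at (326,250). Next, views over the blocks and the gauge.

Request:
jog_arm:
  deltas:
    - [[-0.9,0,0,0],[-1.8,0,0,0],[-2.7,0,0,0],[-3.6,0,0,0],[-4.5,0,0,0],[-5.3,0,0,0],[-5.8,0,0,0],[-5.8,0,0,0]]

```text
t: 2.2
eef_pos: [0.4806, 0.0488, 0.2265]
ee_rot: [3.142, 0.0, -1.57]
force: [0.3, 0.1, -0.5]
width: 0.0874
gripper_force: 0.0
```

```bash
python3 - <<'E'
from h import *
import pickle
f=shot('wrist','w2.png'); pickle.dump(f,open('w2.pkl','wb'))
E
```

Request:
jog_arm:
  deltas:
    - [[-0.9,0,0,0],[-1.8,0,0,0],[-2.7,0,0,0],[-3.6,0,0,0],[-4.0,0,0,0],[-4.0,0,0,0]]

```text
t: 3.0
eef_pos: [0.481, 0.2881, 0.226]
ee_rot: [3.141, -0.001, -1.571]
force: [0.2, -0.9, -0.3]
width: 0.0874
gripper_force: 0.0
```

```bash
python3 - <<'E'
from h import *
import pickle
f=shot('wrist','w3.png'); pickle.dump(f,open('w3.pkl','wb'))
s=arm.get_state();print(s['t'],s['eef_pos'],s['ee_rot'],s['q'],f['xyz'],f['rotation'],s['force'])
E
```

```text
3.05 [0.48082858 0.28722857 0.22607785] [ 3.14073850e+00 -9.88425244e-04 -1.57141578e+00] [ 8.87969286e-01  1.71563306e-01 -2.44669687e-01 -4.34542916e-05
 -1.15586908e+00 -8.88571620e-01] [0.47989377 0.20948588 0.38384147] [ 2.84446422e+00 -5.28582318e-04 -3.14151523e+00] [-0.74124298  0.09542821  0.57305471]
```

View pics/w2.png

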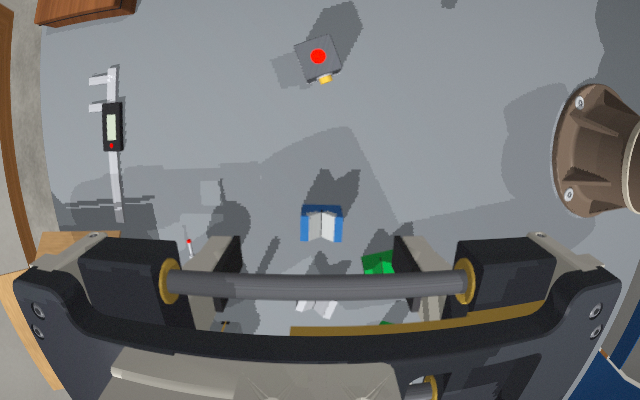

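View pics/w3.png

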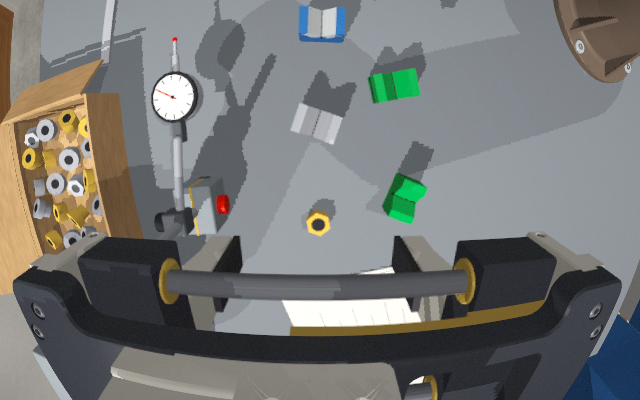

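w2 shows the stop's red dot at (318,56) with its button at (325,79), the tall block at (322,224) and the ball at (188,241). w3 shows the dial at (173,97), ball (175,40), low block (317,123) and tall block (322,22). I'll take two closer views nearly above these.

Request:
jog_arm:
  deltas:
    - [[0.5,-0.5,0,0],[0.8,-0.8,0,0],[0.8,-0.8,0,0],[0.8,-0.8,0,0]]

```text
t: 3.55
eef_pos: [0.5286, 0.2389, 0.2267]
ee_rot: [3.141, 0.0, -1.573]
force: [0.9, 1.5, 0.1]
width: 0.0877
gripper_force: 0.0
```

```bash
python3 - <<'E'
from h import *
import pickle
f=shot('wrist','w4.png'); pickle.dump(f,open('w4.pkl','wb'))
E
```

Request:
jog_arm:
  deltas:
    - [[0.5,0.5,0,0],[0.8,0.8,0,0],[0.8,0.8,0,0],[0.8,0.8,0,0]]

```text
t: 4.1
eef_pos: [0.4809, 0.1928, 0.2271]
ee_rot: [-3.141, 0.001, -1.57]
force: [1.1, 0.1, -1.3]
width: 0.0875
gripper_force: 0.0
```

```bash
python3 - <<'E'
from h import *
import pickle
f=shot('wrist','w5.png'); pickle.dump(f,open('w5.pkl','wb'))
s=arm.get_state();print(s['t'],s['eef_pos'],s['ee_rot'],f['xyz'],f['rotation'])
im=f['img'][0:300,100:500,::-1]
cv2.imwrite('pics/w5c.png',cv2.resize(im,None,fx=2,fy=2,interpolation=cv2.INTER_CUBIC))
E
```

```text
4.15 [0.48095281 0.19286389 0.22677982] [-3.14106472e+00  3.71376822e-04 -1.57004694e+00] [0.47955646 0.11386244 0.38480195] [ 2.84280126e+00  1.17340857e-03 -3.14066736e+00]
```

View pics/w5c.png

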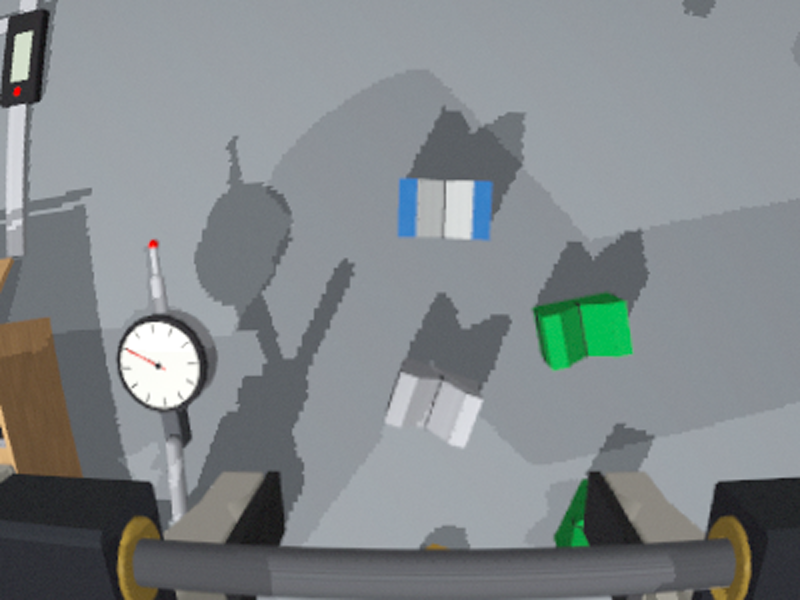

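The crop shows the ball at full-frame (176,121), dial centre (180,180), tall block (322,105) and low block (317,203). Now to measure them.

```bash
cat >> h.py <<'E'
import pickle
from scipy.spatial.transform import Rotation as R
from scipy import ndimage as ndi
def load(n): return pickle.load(open(n+'.pkl','rb'))
def rays(f,uv,fish=True):
    uv=np.atleast_2d(np.asarray(uv,float)); F=200/np.tan(np.radians(f['vfov'])/2)
    d=(uv-[f['cx'],f['cy']])/F
    if fish:
        r=np.linalg.norm(d,axis=1,keepdims=True)+1e-12
        v=np.hstack([np.sin(r)*d/r,np.cos(r)])
    else: v=np.hstack([d,np.ones((len(d),1))])
    return v@R.from_euler('xyz',f['rotation']).as_matrix().T
def onplane(f,uv,z,fish=True):
    d=rays(f,uv,fish); o=np.asarray(f['xyz']); return (o+d*((z-o[2])/d[:,2:]))[:,:2]
def tri(views):
    A=np.zeros((3,3));b=np.zeros(3);L=[]
    for f,uv in views:
        d=rays(f,uv)[0]; d/=np.linalg.norm(d); P=np.eye(3)-np.outer(d,d); A+=P; b+=P@f['xyz']; L.append((f,d))
    X=np.linalg.solve(A,b)
    return X, [1000*np.linalg.norm(np.cross(X-f['xyz'],d)) for f,d in L]
def blob(mask,near,rad=40):
    """component of mask nearest to a pixel: boolean mask"""
    l,n=ndi.label(mask); best=None
    c=ndi.center_of_mass(mask,l,range(1,n+1)); a=ndi.sum(mask,l,range(1,n+1))
    k=[(np.hypot(x-near[0],y-near[1])-0.3*np.sqrt(s)*3,i) for i,((y,x),s) in enumerate(zip(c,a)) if s>=6]
    return l==(min(k)[1]+1)
def cen(m): y,x=np.nonzero(m); return np.array([x.mean(),y.mean()])
def cont(m):
    c,_=cv2.findContours(m.astype(np.uint8),cv2.RETR_EXTERNAL,cv2.CHAIN_APPROX_NONE); return max(c,key=len)[:,0,:].astype(float)
def hsv(f): return cv2.cvtColor(f['img'],cv2.COLOR_RGB2HSV).astype(int)
E
python3 - <<'E'
from h import *
ball={'w3':(175,40),'w4':None,'w5':(176,121)}
V=[];D=[]
for n in ['w2','w3','w4','w5']:
    f=load(n);h=hsv(f)
    red=((h[...,0]<8)|(h[...,0]>172))&(h[...,1]>150)&(h[...,2]>120)
    g={'w2':(188,241),'w3':(175,40),'w4':(215,88),'w5':(176,121)}[n]
    m=blob(red,g); c=cen(m); print(n,'ball',c,m.sum()); V.append((f,c))
    if n!='w2':
        w=(h[...,1]<30)&(h[...,2]>200)
        m=ndi.binary_fill_holes(blob(w,(g[0]+2,g[1]+58))); (e,ax,an)=cv2.fitEllipse(cont(m).astype(np.float32)); print('dial',e,ax,m.sum()); D.append((f,e))
for nm,L,z in(('ball',V,.058),('dial',D,.0715)):
    print(nm,tri(L)); 
    for f,c in L: print(np.round(onplane(f,c,z)*1000,1))
for n,p in(('w3',(317,123)),('w5',(322,105)),('w2',(322,224))):
    f=load(n); print(n); print(f['img'][p[1]-24:p[1]+25:8,p[0]-30:p[0]+31:6].sum(2)//3)
E
```

```text
w2 ball [188.38461538 240.61538462] 13
w3 ball [174.25        38.91666667] 12
dial (172.9093017578125, 96.62409210205078) (38.545291900634766, 44.461814880371094) 1407
w4 ball [213.63636364  77.09090909] 11
dial (215.6399383544922, 139.3096160888672) (42.88335037231445, 45.381439208984375) 1592
w5 ball [176.23076923 121.53846154] 13
dial (179.9291229248047, 181.9440460205078) (35.13270950317383, 41.48674774169922) 1210
ball (array([0.63729821, 0.12360607, 0.05809323]), [np.float64(0.012341678978930406), np.float64(0.03777186325705178), np.float64(0.09852587097676557), np.float64(0.12925045995091003)])
[[637.3 123.7]]
[[637.4 123.6]]
[[637.4 123.6]]
[[637.2 123.6]]
dial (array([0.63347449, 0.19080298, 0.06954222]), [np.float64(0.1663652602128163), np.float64(0.1455613110733358), np.float64(0.3099177755321302)])
[[632.7 190.9]]
[[633.  190.6]]
[[632.2 190.4]]
w3
[[144 144 143  96  95  94  94  95  95  96  95]
 [146 145 199 202 160  93  95  95  95  95  95]
 [146 145 201 168 159 159 180 181 182  95 144]
 [144 192 202 162 164 168 179 177 200 153 143]
 [145 169 178 162 160 179 183 198 201 144 142]
 [144 145 145 145 146 153 180 201 166 146 144]
 [148 146 144 145 162 162 157 146 145 144 146]]
w5
[[146 145 145  96  94  94  95  98  95  97  95]
 [145 145 120 142 110  98  97  96  95  95  96]
 [145 146 129 177 176 122 218 217 126 104 128]
 [145 145 127 177 177 155 218 217 127  96 145]
 [148 144 132 178 177 190 219 215 130 146 145]
 [146 147 147 147 147 146 145 147 147 146 144]
 [147 147 148 148 145 149 147 147 147 144 145]]
w2
[[143 143  93  96  93  95  94  93  95  92  94]
 [144 144  62  66  64  66  65  67  62  94 141]
 [145 143 102 162 175 210 215 144  73 129 143]
 [145 143 125 175 174 210 214 170 124 142 142]
 [143 142 126 173 176 212 215 160 124 144 143]
 [146 145 126 160 143 144 151 146 125 143 142]
 [144 145 144 143 143 144 145 143 144 143 143]]
```

Request:
jog_arm:
  deltas:
    - [[-0.5,-0.8,0,0],[-1.0,-1.7,0,0],[-1.0,-2.5,0,0],[-1.0,-2.5,0,0],[-1.0,-2.5,0,0]]

```text
t: 4.78
eef_pos: [0.6306, 0.2523, 0.2253]
ee_rot: [3.14, -0.001, -1.571]
force: [-0.1, -0.8, 0.9]
width: 0.0876
gripper_force: 0.0
```

```bash
python3 - <<'E'
from h import *
f=shot('wrist','w6.png'); pickle.dump(f,open('w6.pkl','wb'))
im=f['img'][0:260,220:420,::-1]
cv2.imwrite('pics/w6c.png',cv2.resize(im,None,fx=3,fy=3,interpolation=cv2.INTER_CUBIC)[:,:600][:600])
im=[cv2.resize(load(n)['img'][y-40:y+40,x-50:x+50,::-1],None,fx=4,fy=4,interpolation=cv2.INTER_NEAREST) for n,x,y in(('w3',317,123),('w5',322,105))]
def rect(f,m,z):
    p=onplane(f,cont(m),z)*1000; (c,s,a)=cv2.minAreaRect(p.astype(np.float32)); return np.round(c,1),np.round(s,1),round(a,1)
for n,p in(('w3',(317,123)),('w4',None),('w5',(317,203))):
    g=load(n); h=hsv(g); v=g['img'].sum(2)/3
    if p is None:
        p=(317+70,165)
    m=blob(ndi.binary_opening((v>153)&(h[...,1]<60)),p); print('low',n,m.sum(),rect(g,m,.040))
for n,p in(('w5',(322,105)),('w2',(322,224)),('w3',(322,22)),('w4',(370,65))):
    g=load(n); h=hsv(g); v=g['img'].sum(2)/3
    m=((h[...,1]>110)&(abs(h[...,0]-106)<14))|((v>153)&(h[...,1]<60)); m=blob(ndi.binary_opening(m),p); print('tall',n,m.sum(),rect(g,m,.0457))
s=arm.get_state();print(s['t'],s['eef_pos'])
E
```

```text
low w3 658 (array([468. , 232.1]), array([32.9, 25.4]), 71.4)
low w4 25278 (array([536.7,  83.2]), array([459.9, 304.2]), 28.4)
low w5 6658 (array([472.8, 288. ]), array([146.3, 129. ]), 59.6)
tall w5 31178 (array([483.8,  89.5]), array([208.3, 501.8]), 84.0)
tall w2 46866 (array([562.1, -22.4]), array([231.4, 655.3]), 87.2)
tall w3 1454 (array([474.4, 115.9]), array([41.7, 50.4]), 89.0)
tall w4 26602 (array([536.6,  84.5]), array([452.3, 299.2]), 28.4)
4.825 [0.63028699 0.25238144 0.22604769]
```

View pics/w6c.png

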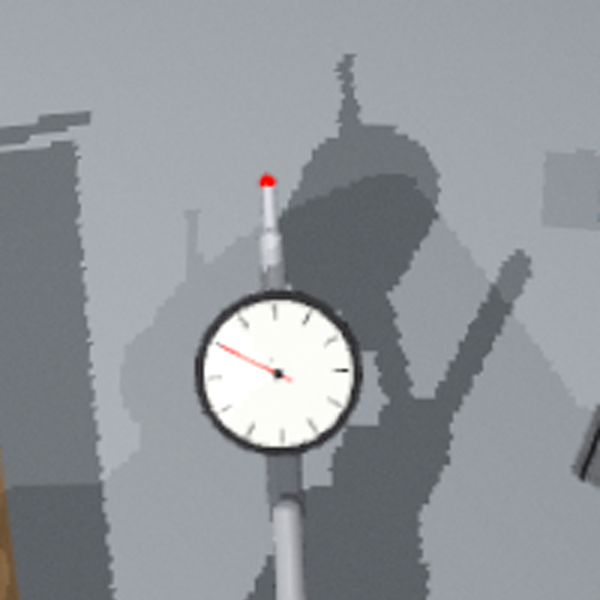

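w6 is from right above: ball at (309,60), dial centre (312.7,124), and the plunger leans slightly left going up the picture. Now to segment the blocks with local regions.

```bash
python3 - <<'E'
from h import *
f=load('w6');h=hsv(f)
m=blob(((h[...,0]<8)|(h[...,0]>172))&(h[...,1]>150)&(h[...,2]>120),(309,60)); b=onplane(f,cen(m),.058)[0]
w=ndi.binary_fill_holes(blob((h[...,1]<30)&(h[...,2]>200),(312,124))); e=cv2.fitEllipse(cont(w).astype(np.float32))[0]
for z in(.0695,.0715): d=onplane(f,e,z)[0]; print('ball',b*1000,'dial',d*1000,'ang from -y deg',np.degrees(np.arctan2(b[0]-d[0],d[1]-b[1])))
# plunger rows
v=f['img'].sum(2)/3
pts=[]
for r in range(64,95,3): print(r,v[r,302:322].astype(int))
g=load('w3');hh=hsv(g); print(hh[123,285:350:4].tolist()); print(g['img'][123,285:350:4].tolist())
E
```

```text
ball [637.45147456 123.5390961 ] dial [634.06643321 190.8260629 ] ang from -y deg 2.879981400389992
ball [637.45147456 123.5390961 ] dial [634.03849867 190.71698873] ang from -y deg 2.908414052277774
64 [169 170 172 171 171 176 214 224 199 165 159 170 169 169 169 129 115 116
 116 116]
67 [171 170 171 169 168 171 211 224 205 172 160 170 171 167 118 116 117 116
 116 110]
70 [170 171 171 172 164 159 206 222 209 178 163 155 116 114  96  94  95  95
  97  95]
73 [171 171 172 171 172 177 203 221 215 181 132  95  96  96  95  98  95  96
  95  96]
76 [170 172 162 155 155 160 178 165 178 167 133  95  95  98  94  96  94  97
  97  97]
79 [156 156 155 144 160 196 212 219 223 212 193 154  98  95  95  95  95  97
  97  96]
82 [154 155 155 156 169 191 210 218 223 199 171 144 106  97  95  96  96  97
  95  95]
85 [156 157 156 154 162 180 199 203 205 193 175 147 109  96  97  96  95  95
  95  95]
88 [156 156 155 157 153 167 192 168 174 166 149 131 117  95  98  97  98  96
  96  98]
91 [157 157 156 155 145 129 130 138 149 147 140 132 117  90  97  97  96  96
  95  97]
94 [157 158 157 156 150 136 129 136 147 147 142 133 123 112 116 100  98  96
  96  96]
[[105, 17, 150], [108, 17, 151], [113, 10, 197], [107, 9, 204], [107, 9, 203], [120, 9, 166], [111, 11, 166], [105, 6, 166], [120, 7, 172], [116, 10, 184], [115, 8, 185], [113, 11, 182], [111, 9, 203], [109, 10, 204], [107, 15, 158], [102, 17, 148], [105, 20, 151]]
[[140, 145, 150], [141, 145, 151], [189, 191, 197], [197, 200, 204], [196, 199, 203], [160, 160, 166], [159, 161, 166], [162, 164, 166], [167, 167, 172], [177, 178, 184], [179, 180, 185], [174, 176, 182], [196, 198, 203], [196, 199, 204], [149, 153, 158], [138, 144, 148], [139, 145, 151]]
```

```bash
cat >> h.py <<'E'
def rect(f,m,z):
    p=onplane(f,cont(m),z)*1000; (c,s,a)=cv2.minAreaRect(p.astype(np.float32)); return np.round(c,1),np.round(s,1),round(a,1)
def block(f,p,z,thr,rad=36,blue=False):
    h=hsv(f); v=cv2.blur(f['img'],(1,1)).sum(2)/3.
    m=v>thr
    if blue: m|=(h[...,1]>110)&(abs(h[...,0]-106)<14)
    roi=np.zeros(m.shape,bool); roi[max(0,p[1]-rad):p[1]+rad,p[0]-rad:p[0]+rad]=1
    m=ndi.binary_fill_holes(ndi.binary_opening(ndi.binary_closing(m&roi,iterations=2),iterations=2))
    m=blob(m,p); return m
E
python3 - <<'E'
from h import *
out=[]
for nm,n,p,z in(('low','w3',(317,123),.04),('low','w4',(366,160),.04),('low','w5',(317,203),.04),('tall','w5',(322,105),.0457),('tall','w4',(362,65),.0457),('tall','w3',(322,22),.0457)):
    f=load(n); 
    p=np.array(p)
    v=f['img'].sum(2)/3
    bench=np.median(v[p[1]-8:p[1]+8,p[0]-45:p[0]-35])
    m=block(f,p,z,bench+9,blue=nm=='tall'); print(nm,n,bench,m.sum(),cen(m),*rect(f,m,z))
    im=f['img'][:,:,::-1].copy(); c=cont(m).astype(int); im[c[:,1],c[:,0]]=(0,0,255)
    y0=max(0,p[1]-35); out.append(cv2.resize(im[y0:y0+70,p[0]-45:p[0]+45],(260,202),interpolation=cv2.INTER_NEAREST))
cv2.imwrite('pics/seg.png',np.vstack([np.hstack(out[:3]),np.hstack(out[3:])]))
E
```

```text
low w3 145.33333333333334 1682 [315.98929845 129.24137931] [482.8 239. ] [57.4 54.8] 71.1
low w4 150.66666666666666 1196 [357.9958194  166.55267559] [480.1 227.6] [33.3 51.3] 70.5
low w5 150.0 2673 [317.39805462 217.40927796] [480.  237.5] [86.7 64.4] 0.1
tall w5 146.66666666666666 1346 [322.19687964 104.07726597] [474.1 111. ] [32.5 49.9] 88.8
tall w4 146.33333333333334 2475 [366.30464646  64.86222222] [477.4 110.5] [ 53.6 103.4] 61.3
tall w3 139.0 1780 [324.59325843  24.80617978] [467.5 114.1] [46.  64.4] 87.2
```

View pics/seg.png

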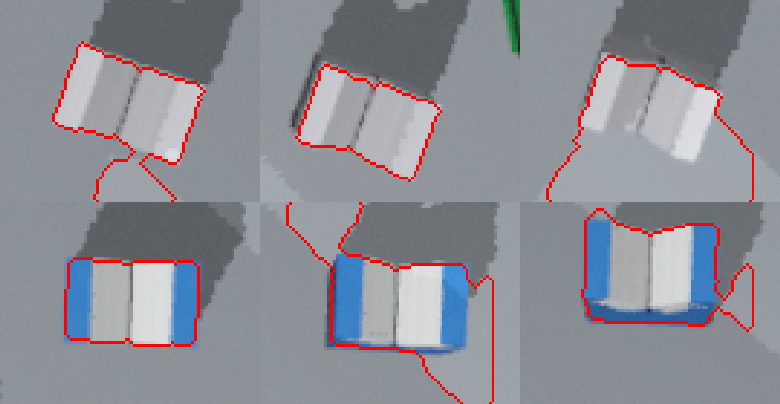

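The outlines are clean for the low block in w4 and the tall block in w5. Low block: (480.1, 227.6), groove at 70.5°. Tall block: (474.1, 111.0), groove at 88.8°. Next, two-view heights and the move to the low block.

```bash
cat >> h.py <<'E'
def go(x,y,z,yawdeg):
    s=arm.get_state(); p=s['eef_pos']; yw=s['ee_rot'][2]; d=np.array([x,y,z])-p
    c,sn=np.cos(yw),np.sin(yw); t=np.array([d[0]*c+d[1]*sn, d[0]*sn-d[1]*c, -d[2]])/.06
    a=-(np.radians(yawdeg)-yw+np.pi)%(2*np.pi)
    a=-((np.radians(yawdeg)-yw+np.pi)%(2*np.pi)-np.pi)
    print('t',round(s['t'],2),'delta',np.round(t,3),'turn',round(np.degrees(a)/5,3),'pose',np.round(p*1000,1),round(np.degrees(yw),2))
u=np.array([np.sin(np.radians(2.9)),-np.cos(np.radians(2.9))])
T=np.array([.6374,.1236])+.0022*u
def line(s): return T+u*(.015+s)   # s: shaft coordinate, m
E
python3 - <<'E'
from h import *
w3,w4,w5=load('w3'),load('w4'),load('w5')
for a,b in(((w3,(299.7,102.5)),(w4,(342.1,147.1))),((w3,(342.2,118.4)),(w4,(383.3,161.7))),((w5,(300.5,90.1)),(w4,(344,49))),((w5,(345.2,90.8)),(w4,(388.6,51.8)))): print(tri([a,b]))
go(.4801,.2276,.1,-109.5)
for s in(.036,.077,.168,.251): print(s,line(s))
E
```

```text
(array([0.49856288, 0.20452061, 0.04085484]), [np.float64(0.5362732920933138), np.float64(0.5362732920933109)])
(array([0.45127667, 0.2214743 , 0.03961105]), [np.float64(0.3436807891550336), np.float64(0.34368078915510397)])
(array([0.49752773, 0.09534222, 0.04344552]), [np.float64(0.15399598099389472), np.float64(0.15399598099395945)])
(array([0.44903964, 0.09626323, 0.04586686]), [np.float64(0.2470934209960364), np.float64(0.24709342099599488)])
t 4.83 delta [0.412 2.503 2.101] turn 3.903 pose [630.3 252.4 226. ] -89.98
0.036 [0.64009154 0.07046813]
0.077 [0.64216585 0.02952064]
0.168 [ 0.64676981 -0.06136282]
0.251 [ 0.65096903 -0.14425653]
```

Request:
jog_arm:
  deltas:
    - [[0.2,0.8,0,1.3],[0.3,1.7,0,2.6],[0.41,2.5,0,3.9],[0.41,2.5,0.7,3.9],[0.41,2.5,1.4,3.9],[0.41,2.5,2.1,3.9],[0.41,2.5,2.1,3.9],[0.41,2.5,2.1,3.9]]
  grip: 68

```text
t: 5.82
eef_pos: [0.4813, 0.2283, 0.1025]
ee_rot: [-3.14, 0.002, -1.91]
force: [-0.1, 1.3, -0.5]
width: 0.0678
gripper_force: 0.0
```

```bash
python3 - <<'E'
from h import *
go(.4801,.2276,.010,-109.5)
E
```

```text
t 5.83 delta [0.018 0.014 1.541] turn 0.013 pose [481.3 228.3 102.5] -109.44
```

Request:
jog_arm:
  deltas:
    - [[0.01,0.01,0.4,0],[0.01,0.01,0.8,0],[0.01,0.01,1.1,0],[0.01,0.01,1.35,0],[0.01,0.01,1.52,0],[0.01,0.01,1.52,0],[0.01,0.01,1.52,0]]

```text
t: 6.7
eef_pos: [0.4802, 0.2276, 0.0099]
ee_rot: [-3.141, 0.001, -1.911]
force: [-0.4, -0.1, 0.0]
width: 0.0679
gripper_force: 0.0
```

Request:
jog_arm:
  deltas:
    - [[0,0,0,0],[0,0,0,0],[0,0,0,0],[0,0,0,0],[0,0,0,0],[0,0,0,0]]
  grip: 40
  squeeze: 25

```text
t: 7.45
eef_pos: [0.4802, 0.2274, 0.0097]
ee_rot: [-3.141, 0.0, -1.911]
force: [1.4, -0.8, 5.4]
width: 0.0494
gripper_force: 25.0
```

Request:
jog_arm:
  deltas:
    - [[0,0,-0.3,0],[0,0,-0.8,0],[0,0,-1.5,0],[0.3,-0.7,-1.6,-0.9],[0.6,-1.4,-1.6,-1.8],[1.0,-2.1,-1.6,-2.7],[1.3,-2.8,-1.6,-3.6],[1.58,-3.39,-1.6,-4.48]]

```text
t: 8.45
eef_pos: [0.64, 0.0686, 0.1039]
ee_rot: [3.139, -0.0, -1.518]
force: [0.5, -0.0, -2.9]
width: 0.0498
gripper_force: 25.0
```

Request:
jog_arm:
  deltas:
    - [[0,0,0,0],[0,0,0,0]]

```text
t: 8.7
eef_pos: [0.6388, 0.0697, 0.1039]
ee_rot: [3.139, -0.0, -1.522]
force: [0.4, -1.1, -4.7]
width: 0.0501
gripper_force: 25.0
```

```bash
python3 - <<'E'
from h import *
go(*line(.036),.010,-87.1)
s=arm.get_state(); print(s['width'],s['force'],s['gripper_force'])
E
```

```text
t 8.7 delta [-0.011 -0.022  1.566] turn -0.016 pose [638.8  69.7 103.9] -87.18
0.05005778151569658 [ 0.42574292 -1.09897886 -4.74033778] 25.000012814998627
```

Request:
jog_arm:
  deltas:
    - [[-0.01,-0.02,0.5,0],[-0.01,-0.02,1.0,0],[-0.01,-0.02,1.3,0],[-0.01,-0.02,1.45,0],[-0.01,-0.02,1.53,0],[-0.01,-0.02,1.55,0],[-0.01,-0.02,1.56,0],[-0.01,-0.02,1.56,0]]

```text
t: 9.7
eef_pos: [0.6415, 0.0708, 0.0123]
ee_rot: [-3.141, 0.0, -1.52]
force: [0.9, -1.3, -3.4]
width: 0.0498
gripper_force: 25.0
```

```bash
python3 - <<'E'
from h import *
go(*line(.036),.010,-87.1)
s=arm.get_state(); print(s['width'],s['force'],s['gripper_force'])
E
```

```text
t 9.7 delta [0.004 0.024 0.039] turn 0.001 pose [641.5  70.8  12.3] -87.09
0.04977330173129949 [ 0.86245034 -1.30608133 -3.37889647] 24.999842941761017
```

Request:
jog_arm:
  deltas:
    - [[0,0.01,0.01,0],[0,0.01,0.025,0],[0,0.01,0.035,0],[0,0.01,0.04,0]]

```text
t: 10.2
eef_pos: [0.6405, 0.0706, 0.0098]
ee_rot: [3.142, -0.0, -1.52]
force: [-2.8, 0.0, 3.3]
width: 0.0499
gripper_force: 25.0
```

Request:
jog_arm:
  deltas:
    - [[0,0,0,0],[0,0,0,0],[0,0,0,0]]

```text
t: 10.58
eef_pos: [0.6406, 0.0706, 0.0098]
ee_rot: [-3.141, -0.0, -1.52]
force: [-2.9, -0.6, 5.6]
width: 0.0498
gripper_force: 25.0
```

```bash
python3 - <<'E'
from h import *
go(*line(.036),.010,-87.1)
s=arm.get_state(); print(s['width'],s['force'],s['gripper_force'])
E
```

```text
t 10.57 delta [ 0.002  0.008 -0.003] turn 0.003 pose [640.6  70.6   9.8] -87.09
0.04983570785364871 [-2.93346174 -0.58241518  5.58343172] 25.000078976154327
```

Request:
jog_arm:
  deltas:
    - [[0,0,0,0],[0,0,0,0],[0,0,0,0],[0,0,-0.4,0],[0,0,-1.0,0],[0,0,-1.6,0]]
  grip: 68

```text
t: 11.32
eef_pos: [0.6405, 0.0706, 0.1061]
ee_rot: [3.141, -0.0, -1.52]
force: [0.7, 0.1, 0.7]
width: 0.0684
gripper_force: 0.0
```

Request:
jog_arm:
  deltas:
    - [[-0.2,0.7,0,0.2],[-0.4,1.4,0,0.4],[-0.6,2.1,0,0.6],[-0.81,2.74,0,0.82],[-0.81,2.74,0,0.82],[-0.81,2.74,0,0.82]]

```text
t: 12.08
eef_pos: [0.4745, 0.1113, 0.1058]
ee_rot: [-3.14, 0.001, -1.591]
force: [0.7, 0.8, 0.3]
width: 0.068
gripper_force: 0.0
```

```bash
python3 - <<'E'
from h import *
go(.4741,.1110,.010,-91.2)
E
```

```text
t 12.07 delta [0.005 0.007 1.597] turn 0.013 pose [474.5 111.3 105.8] -91.14
```

Request:
jog_arm:
  deltas:
    - [[0,0.01,0.4,0.01],[0,0.01,0.8,0.01],[0,0.01,1.2,0.01],[0,0.01,1.45,0.01],[0,0.01,1.55,0.01],[0,0.01,1.55,0.01]]

```text
t: 12.82
eef_pos: [0.4737, 0.1107, 0.012]
ee_rot: [3.141, -0.001, -1.593]
force: [0.3, -0.2, 0.2]
width: 0.0678
gripper_force: 0.0
```

Request:
jog_arm:
  deltas:
    - [[0,0,0,0],[0,0,0,0],[0,0,0,0],[0,0,0,0],[0,0,0,0],[0,0,0,0]]
  grip: 40
  squeeze: 25

```text
t: 13.58
eef_pos: [0.4741, 0.1114, 0.013]
ee_rot: [-3.14, 0.001, -1.592]
force: [1.9, -0.9, 5.4]
width: 0.0499
gripper_force: 25.0
```

```bash
python3 - <<'E'
from h import *
go(*line(.168),.106,-87.1)
s=arm.get_state(); print(s['width'],s['force'],s['gripper_force'])
E
```

```text
t 13.57 delta [ 2.818 -2.937 -1.549] turn -0.822 pose [474.1 111.4  13. ] -91.21
0.04986669894864822 [ 1.87499975 -0.86125873  5.43843268] 24.997213035821915
```

Request:
jog_arm:
  deltas:
    - [[0,0,-0.3,0],[0,0,-0.8,0],[0,0,-1.5,0],[0.6,-0.6,-1.55,-0.2],[1.2,-1.2,-1.55,-0.4],[1.8,-1.8,-1.55,-0.6],[2.4,-2.4,-1.55,-0.8],[2.82,-2.94,-1.55,-0.82]]

```text
t: 14.58
eef_pos: [0.6454, -0.0638, 0.1037]
ee_rot: [3.138, 0.0, -1.522]
force: [0.7, 1.3, -3.9]
width: 0.0501
gripper_force: 25.0
```

Request:
jog_arm:
  deltas:
    - [[0,0,0,0],[0,0,0,0],[0,0,0.4,0],[0,0,0.9,0],[0,0,1.2,0],[0,0,1.35,0],[0,0,1.35,0],[0,0,1.35,0]]

```text
t: 15.58
eef_pos: [0.6467, -0.062, 0.0254]
ee_rot: [-3.14, -0.0, -1.521]
force: [0.4, 0.0, -3.5]
width: 0.0498
gripper_force: 25.0
```

```bash
python3 - <<'E'
from h import *
go(*line(.168),.013,-87.1)
s=arm.get_state(); print(s['width'],s['force'],s['gripper_force'])
E
```

```text
t 15.57 delta [-0.01  -0.001  0.206] turn -0.004 pose [646.7 -62.   25.4] -87.12
0.04984843919723796 [ 0.40952187  0.01720535 -3.50206829] 24.998127669095993
```

Request:
jog_arm:
  deltas:
    - [[-0.01,0,0.08,0],[-0.01,0,0.14,0],[-0.01,0,0.18,0],[-0.01,0,0.2,0],[-0.01,0,0.21,0],[-0.01,0,0.21,0]]

```text
t: 16.32
eef_pos: [0.6459, -0.0616, 0.0131]
ee_rot: [-3.141, -0.0, -1.521]
force: [-4.3, 1.3, 7.2]
width: 0.0502
gripper_force: 25.0
```

```bash
python3 - <<'E'
from h import *
go(*line(.168),.013,-87.1)
s=arm.get_state(); print(s['width'],s['force'],s['gripper_force'])
E
```

```text
t 16.32 delta [-0.003 -0.015  0.001] turn -0.005 pose [645.9 -61.6  13.1] -87.12
0.05023053144735778 [-4.32978938  1.33457719  7.22493384] 24.997005611658096
```

Request:
jog_arm:
  deltas:
    - [[0,0,0,0],[0,0,0,0],[0,0,0,0],[0,0,-0.4,0],[0,0,-1.2,0],[-0.2,0,-2.0,0],[-0.9,0,-2.8,0],[-1.6,0,-3.5,0]]
  grip: 68

```text
t: 17.32
eef_pos: [0.6412, 0.0349, 0.2237]
ee_rot: [-3.141, 0.0, -1.522]
force: [1.1, -0.5, -1.0]
width: 0.068
gripper_force: 0.0
```

Request:
jog_arm:
  deltas:
    - [[-0.7,-0.05,0,0],[-1.23,-0.08,0,0],[-1.23,-0.08,0,0],[-1.23,-0.08,0,0]]

```text
t: 17.82
eef_pos: [0.6422, 0.1081, 0.2215]
ee_rot: [3.141, -0.0, -1.521]
force: [0.6, 0.1, 0.5]
width: 0.0681
gripper_force: 0.0
```

```bash
python3 - <<'E'
from h import *
f=shot('wrist'); pickle.dump(f,open('w7.pkl','wb'))
im=f['img'][0:250,200:440,::-1]
cv2.imwrite('pics/w7c.png',cv2.resize(im,None,fx=2.4,fy=2.4,interpolation=cv2.INTER_NEAREST))
print(arm.get_state()['eef_pos'],f['xyz'])
E
```

```text
[0.6422423  0.10770698 0.22161121] [0.64506497 0.02946579 0.37939173]
```

View pics/w7c.png

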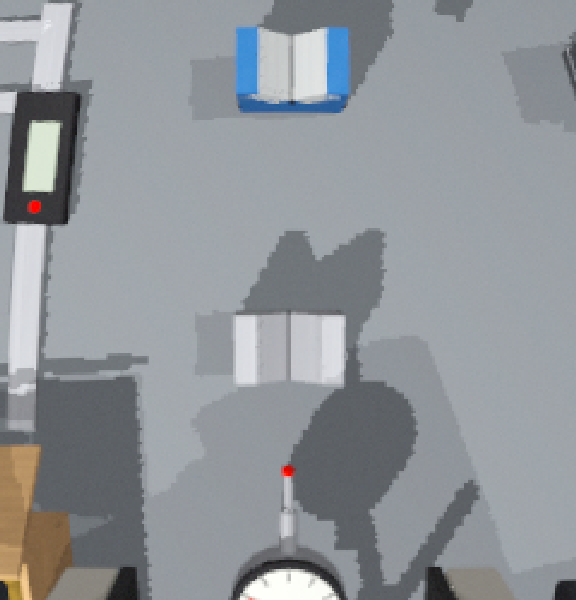

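The view shows the ball at crop (288,470), the low groove at column 290 and the tall groove at 291. They line up nearly exactly, so I'll put numbers on it.

```bash
python3 - <<'E'
from h import *
f=load('w7');h=hsv(f);v=f['img'].sum(2)/3
n=np.array([-u[1],u[0]])  # lateral
def rep(nm,p): d=p-T; print(nm,np.round(p*1000,1),'along',round(1000*(d@u),1),'lat',round(1000*(d@n),2))
m=blob(((h[...,0]<8)|(h[...,0]>172))&(h[...,1]>150)&(h[...,2]>120),(320,196)); rep('ball',onplane(f,cen(m),.058)[0])
m=block(f,np.array((321,145)),.04,162); print(rect(f,m,.04)); rep('low',np.array(rect(f,m,.04)[0])/1000)
for r0,r1,z,c in((133,158,.025,320),(13,38,.0307,321)):
    pts=[]
    for r in range(r0,r1):
        seg=v[r,c-5:c+6]; k=seg.argmin(); wt=np.clip(np.median(seg)-12-seg,0,None)
        if wt.sum()>0: pts.append(((np.arange(c-5,c+6)*wt).sum()/wt.sum(),r))
    P=onplane(f,pts,z); k=np.polyfit(P[:,1],P[:,0],1); print('groove tilt deg from -y',-np.degrees(np.arctan(k[0])),len(pts)); rep('groove mid',np.median(P,axis=0))
b=(h[...,1]>110)&(abs(h[...,0]-106)<14); b[60:]=0
l=b&(np.arange(640)[None]<321); r=b&(np.arange(640)[None]>=321)
b2=(h[...,1]>110)&(abs(h[...,0]-106)<14)&(h[...,2]>190); b2[60:]=0
c=cont(ndi.binary_closing(b2,iterations=14)); print('tall',rect(f,ndi.binary_closing(b2,iterations=14),.0457))
E
```

```text
ball [637.5 123.6] along -2.2 lat 0.06
(array([646.1,  64.1]), array([64.2, 64.6]), 2.2)
low [646.1  64.1] along 57.7 lat 5.68
groove tilt deg from -y 3.073004909713759 25
groove mid [639.4  72.9] along 48.5 lat -0.53
groove tilt deg from -y 2.5330750523345054 25
groove mid [645.3 -65.2] along 186.8 lat -1.65
tall (array([624.8, -61.5]), array([ 8.5, 28.1]), 2.6)
```

```bash
python3 - <<'E'
from h import *
f=load('w1')
a=onplane(f,(297,203),.045)[0]; b=onplane(f,(238,28),.045)[0]; d=(b-a)/np.linalg.norm(b-a); print(a,b,np.linalg.norm(b-a),np.degrees(np.arctan2(d[1],d[0])))
p=a+d*.02; print(p); go(*p,.222,np.degrees(np.arctan2(d[1],d[0])))
E
```

```text
[ 0.50416954 -0.26656966] [ 0.56931069 -0.46737719] 0.21110905716067344 -72.02714554040718
[ 0.51034086 -0.28559372]
t 17.88 delta [ 6.438e+00  2.521e+00 -6.000e-03] turn -3.026 pose [642.2 107.7 221.6] -87.16
```

Request:
jog_arm:
  deltas:
    - [[0.95,0.4,0,-0.4],[1.9,0.75,0,-0.9],[2.8,1.1,0,-1.3],[3.7,1.5,0,-1.8],[4.6,1.85,0,-2.2],[5.5,2.2,0,-2.6],[6.3,2.5,0,-3.03],[6.44,2.52,0,-3.03]]

```text
t: 18.88
eef_pos: [0.5086, -0.2886, 0.2217]
ee_rot: [3.141, -0.0, -1.261]
force: [-0.7, 0.9, -0.5]
width: 0.0676
gripper_force: 0.0
```

Request:
jog_arm:
  deltas:
    - [[0,0,0,0],[0,0,0,0]]

```text
t: 19.12
eef_pos: [0.5107, -0.2847, 0.2217]
ee_rot: [-3.142, 0.0, -1.256]
force: [-0.2, 0.8, 0.3]
width: 0.0676
gripper_force: 0.0
```

```bash
python3 - <<'E'
from h import *
f=shot('wrist'); pickle.dump(f,open('w8.pkl','wb'))
im=f['img'][0:250,200:440,::-1]
cv2.imwrite('pics/w8c.png',cv2.resize(im,None,fx=2.4,fy=2.4,interpolation=cv2.INTER_NEAREST))
print(arm.get_state()['eef_pos'],f['xyz'],f['rotation'])
E
```

```text
[ 0.51084942 -0.28441141  0.22176805] [ 0.53414183 -0.35955786  0.37955062] [ 2.84347597e+00  3.05373998e-04 -2.82704721e+00]
```

View pics/w8c.png

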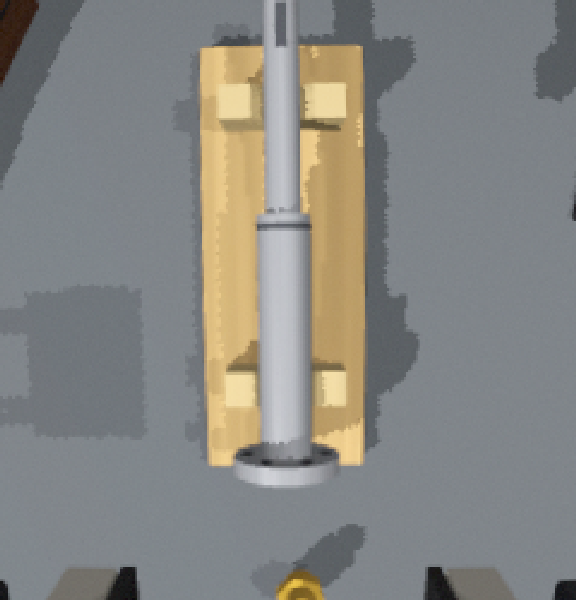

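The shaft lies straight in view: thick journal around column 319 from rows 95 to 185, shoulder at row 88, flange outer rim top at row 202. I'll fit its axis from the two views.

```bash
python3 - <<'E'
from h import *
def mids(f,rows,cfun):
    h=hsv(f); o=[]
    for r in rows:
        c=int(round(cfun(r))); s=h[r,:,1]<45
        a=c
        while s[a-1] and c-a<20:a-=1
        b=c
        while s[b+1] and b-c<20:b+=1
        o.append(((a+b)/2,r,b-a+1))
    return np.array(o)
L=[]
for n,segs in(('w8',((range(102,150),lambda r:319.5),(range(58,84),lambda r:317.5))),('w1',((range(112,160,2),lambda r:265+(r-107)*.333),(range(70,100,2),lambda r:238+(r-28)*.34)))):
    f=load(n); M=[]
    for rows,cf in segs:
        m=mids(f,rows,cf); k=np.median(m[:,2]); m=m[abs(m[:,2]-k)<=1.5]; print(n,len(m),k); M.append(m[:,:2])
    for m,nm in zip(M,('thick','thin')):
        P=onplane(f,m,.045); q=np.polyfit(P[:,1],P[:,0],1); print(nm,'x at y=-.36',np.polyval(q,-.36),'yaw',np.degrees(np.arctan2(-1,-q[0])))
    d=rays(f,np.vstack(M)); N=np.linalg.svd(d)[2][2]; L.append((N,N@f['xyz']))
D=np.cross(L[0][0],L[1][0]); D/=np.linalg.norm(D)
# point on both planes at y=-.36
A=np.array([L[0][0],L[1][0],[0,1,0]]); X=np.linalg.solve(A,[L[0][1],L[1][1],-.33]); X2=np.linalg.solve(A,[L[0][1],L[1][1],-.43])
print('axis pts',X,X2,'yaw',np.degrees(np.arctan2(X2[1]-X[1],X2[0]-X[0])))
f=load('w8'); print('flange outer rim top', onplane(f,(319.6,202.3),.070),'shoulder',onplane(f,(318.5,88.3),.057),onplane(f,(318.5,94.2),.057))
E
```

```text
w8 48 21.0
w8 26 15.0
thick x at y=-.36 0.5333752728221295 yaw -71.23052197975971
thin x at y=-.36 0.5331530797630467 yaw -70.99199946151427
w1 24 22.0
w1 15 15.0
thick x at y=-.36 0.5334285007953014 yaw -71.04472344920059
thin x at y=-.36 0.5330006749747201 yaw -70.9004973090847
axis pts [ 0.5231807  -0.33        0.04489046] [ 0.55710532 -0.43        0.04485162] yaw -71.26068663810814
flange outer rim top [[ 0.50079632 -0.26685443]] shoulder [[ 0.5384174  -0.37857833]] [[ 0.53650907 -0.37272068]]
```

```bash
python3 - <<'E'
from h import *
go(.5263,-.3398,.100,-71.1)
E
```

```text
t 19.18 delta [0.957 0.041 2.029] turn -0.169 pose [ 510.8 -284.4  221.8] -71.95
```

Request:
jog_arm:
  deltas:
    - [[0.5,0.02,0,-0.08],[0.96,0.04,0.2,-0.17],[0.96,0.04,0.9,-0.17],[0.96,0.04,1.6,-0.17],[0.96,0.04,2.0,-0.17],[0.96,0.04,2.0,-0.17],[0.96,0.04,2.0,-0.17]]
  grip: 60

```text
t: 20.05
eef_pos: [0.5272, -0.3404, 0.103]
ee_rot: [-3.141, -0.001, -1.24]
force: [0.7, 0.8, 1.4]
width: 0.06
gripper_force: 0.0
```

```bash
python3 - <<'E'
from h import *
go(.5263,-.3398,.0255,-71.1)
E
```

```text
t 20.05 delta [-0.014  0.011  1.292] turn 0.007 pose [ 527.2 -340.4  103. ] -71.06
```

Request:
jog_arm:
  deltas:
    - [[-0.01,0.01,0.4,0],[-0.01,0.01,0.8,0],[-0.01,0.01,1.1,0],[-0.01,0.01,1.25,0],[-0.01,0.01,1.29,0],[-0.01,0.01,1.29,0]]

```text
t: 20.8
eef_pos: [0.5257, -0.3405, 0.0249]
ee_rot: [-3.141, -0.001, -1.241]
force: [1.0, -0.8, -0.8]
width: 0.0604
gripper_force: 0.0
```

Request:
jog_arm:
  deltas:
    - [[0,0,0,0],[0,0,0,0],[0,0,0,0],[0,0,0,0],[0,0,0,0],[0,0,0,0],[0,0,0,0]]
  grip: 15
  squeeze: 40

```text
t: 21.68
eef_pos: [0.527, -0.3401, 0.0247]
ee_rot: [-3.139, -0.001, -1.241]
force: [3.6, 3.0, -1.1]
width: 0.0229
gripper_force: 40.0
```

```bash
python3 - <<'E'
from h import *
go(*line(.077),.120,-87.1)
s=arm.get_state(); print(s['width'],s['force'],s['gripper_force'])
E
```

```text
t 21.68 delta [-5.206 -3.81  -1.588] turn 3.199 pose [ 527.  -340.1   24.7] -71.1
0.022930621731914326 [ 3.61269278  3.00908211 -1.12848481] 39.98782575130463
```

Request:
jog_arm:
  deltas:
    - [[0,0,-0.15,0],[0,0,-0.4,0],[0,0,-0.8,0],[0,0,-1.2,0],[0,0,-1.5,0],[0,0,-1.59,0],[0,0,-1.59,0]]

```text
t: 22.55
eef_pos: [0.5251, -0.3402, 0.1197]
ee_rot: [-3.141, 0.0, -1.242]
force: [-0.7, 0.4, -7.3]
width: 0.0231
gripper_force: 40.0
```

Request:
jog_arm:
  deltas:
    - [[-0.4,-0.3,0,0.25],[-1.1,-0.8,0,0.7],[-1.9,-1.4,0,1.2],[-2.7,-2.0,0,1.7],[-3.5,-2.55,0,2.2],[-4.3,-3.1,0,2.7],[-4.9,-3.6,0,3.1],[-5.21,-3.81,0,3.25]]

```text
t: 23.55
eef_pos: [0.6407, 0.032, 0.1182]
ee_rot: [3.14, -0.0, -1.524]
force: [0.2, -0.7, -7.2]
width: 0.0225
gripper_force: 40.0
```

Request:
jog_arm:
  deltas:
    - [[0,0,0,0],[0,0,0,0],[0,0,0,0]]

```text
t: 23.92
eef_pos: [0.6401, 0.0285, 0.1193]
ee_rot: [3.141, -0.0, -1.526]
force: [-0.0, -0.1, -6.6]
width: 0.0228
gripper_force: 40.0
```

```bash
python3 - <<'E'
from h import *
go(*line(.077),.023,-87.5)
s=arm.get_state(); print(s['width'],s['force'],s['gripper_force'],s['ee_rot'],s['moment'])
f=shot('wrist'); pickle.dump(f,open('w9.pkl','wb'))
im=f['img'][0:250,200:440,::-1]
cv2.imwrite('pics/w9c.png',cv2.resize(im,None,fx=2.4,fy=2.4,interpolation=cv2.INTER_NEAREST))
E
```

```text
t 23.93 delta [-0.016 -0.035  1.605] turn 0.011 pose [640.1  28.5 119.3] -87.44
0.022842132614137305 [-0.00842181 -0.11362913 -6.55024291] 39.989168643951416 [ 3.14067144e+00 -2.55045386e-04 -1.52616185e+00] [0.00419675 0.0570974  0.0038241 ]
```

View pics/w9c.png

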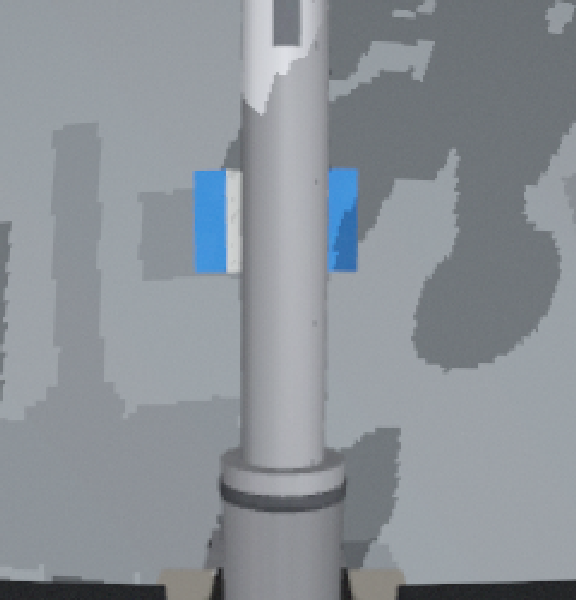

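The shaft hangs over the tall block, its centreline at crop column 285 against the block's 276. That's about 2 mm toward -x and matches the pose error. Before lowering, I'll check that the held shaft is level.

```bash
python3 - <<'E'
from h import *
f=load('w9');g=f['img'].sum(2)/3.
pts=[]
for r in range(45,186,5):
    row=ndi.gaussian_filter1d(g[r],.7); gr=np.gradient(row)
    def ed(a,b):
        k=a+np.argmax(abs(gr[a:b])); s=gr[k-1:k+2]; s=abs(s); return k+(s[2]-s[0])/(2*(2*s[1]-s[0]-s[2])+1e-9)
    a,b=ed(296,306),ed(330,341); d=rays(f,[(a,r),(b,r)]); d/=np.linalg.norm(d,axis=1,keepdims=True)
    half=np.arccos(d[0]@d[1])/2; D=.008/np.sin(half); m=d.sum(0); m/=np.linalg.norm(m)
    # closest dist from cam to axis section: perp to the axis dir (approx horizontal u) 
    mp=m-np.r_[u,0]*(m@np.r_[u,0]); k=np.linalg.norm(mp)
    # apparent half angle in plane perp. to axis
    e=[x-np.r_[u,0]*(x@np.r_[u,0]) for x in d]; e=[x/np.linalg.norm(x) for x in e]; D=.008/np.sin(np.arccos(e[0]@e[1])/2)
    P=f['xyz']+mp/k*D; s=(m@np.r_[u,0])/k*D
    pts.append((s,P[2])); 
pts=np.array(pts); q=np.polyfit(pts[:,0],pts[:,1],1); rs=pts[:,1]-np.polyval(q,pts[:,0]); ok=abs(rs)<.004
q,cov=np.polyfit(pts[ok,0],pts[ok,1],1,cov=True); print('tilt deg up to thin end',np.degrees(np.arctan(q[0])),np.degrees(cov[0,0]**.5),'z',q[1],ok.sum(),rs.std())
E
```

```text
tilt deg up to thin end -8.90996429487026 1.7528409532909952 z 0.13874024498028623 13 0.01024220466085859
```

```bash
python3 - <<'E'
from h import *
f=shot('scene'); pickle.dump(f,open('s1.pkl','wb'))
F=200/np.tan(np.radians(f['vfov'])/2); Rm=R.from_euler('xyz',f['rotation']).as_matrix()
def proj(p): c=Rm.T@(np.asarray(p)-f['xyz']); return c[:2]/c[2]*F+[f['cx'],f['cy']]
for s in(0,.118,.218): print(s,proj(np.r_[line(s)-[.002,0],.138]))
c=proj(np.r_[line(.1),.1]).astype(int); print(c); im=f['img'][c[1]-60:c[1]+60,c[0]-80:c[0]+80,::-1]
cv2.imwrite('pics/s1c.png',cv2.resize(im,None,fx=5,fy=5,interpolation=cv2.INTER_CUBIC))
E
```

```text
0 [391.66141842 225.80288817]
0.118 [341.25926331 212.4486119 ]
0.218 [300.27121257 201.58864466]
[348 224]
```

View pics/s1c.png

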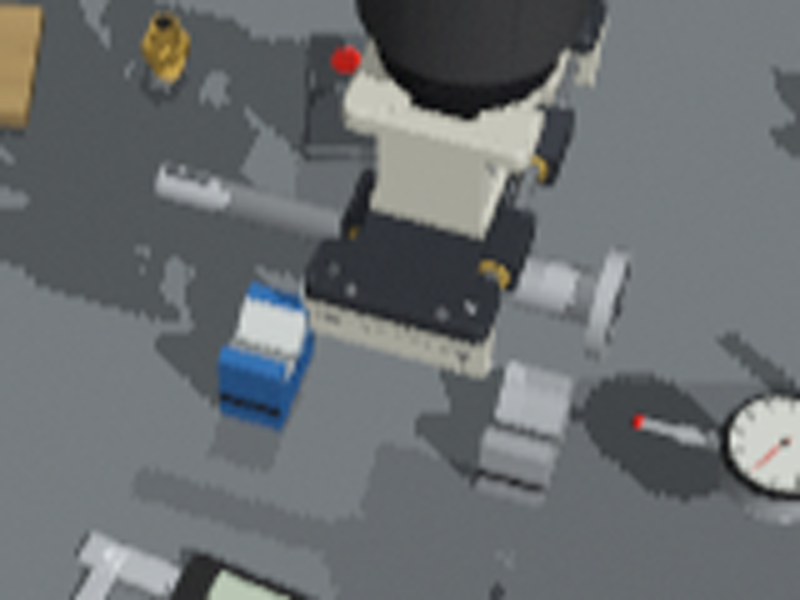

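The scene crop shows the thin end at (300,200) and flange face at (391,224). Both are within 2 px of the level prediction, so the shaft is level. Lowering.

Request:
jog_arm:
  deltas:
    - [[-0.01,-0.035,0,0.01],[-0.01,-0.035,0.3,0.01],[-0.01,-0.035,0.65,0.01],[-0.01,-0.035,1.0,0.01],[-0.01,-0.035,1.2,0.01],[-0.01,-0.035,1.3,0.01],[-0.01,-0.035,1.3,0.01],[-0.01,-0.035,1.3,0.01]]

```text
t: 25.02
eef_pos: [0.6433, 0.0303, 0.0425]
ee_rot: [-3.14, 0.0, -1.526]
force: [-0.4, -0.2, -6.4]
width: 0.023
gripper_force: 40.0
```

```bash
python3 - <<'E'
from h import *
for i in range(2):
    go(*line(.077),.023,-87.5)
    f=shot('wrist')
s=arm.get_state(); print(s['width'],s['force'])
pickle.dump(f,open('w10.pkl','wb')); im=f['img'][0:250,200:440,::-1]
cv2.imwrite('pics/w10c.png',cv2.resize(im,None,fx=2.4,fy=2.4,interpolation=cv2.INTER_NEAREST))
E
```

```text
t 25.02 delta [0.011 0.019 0.325] turn 0.013 pose [643.3  30.3  42.5] -87.43
t 25.07 delta [0.012 0.019 0.327] turn 0.013 pose [643.3  30.3  42.6] -87.43
0.02299851673264059 [ 0.46424426  0.5550105  -5.85946584]
```

View pics/w10c.png

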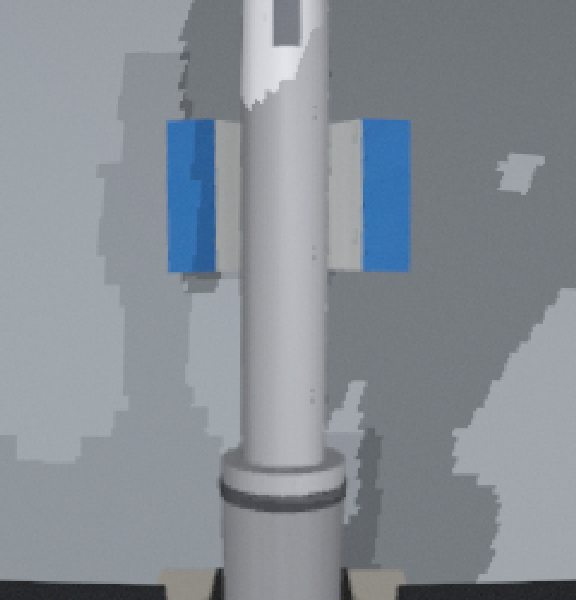

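The groove margins show the shaft 1 mm toward +x, and the pose error agrees. I'll correct that and lower slowly.

Request:
jog_arm:
  deltas:
    - [[0.01,0.018,0.06,0],[0.01,0.018,0.12,0],[0.01,0.018,0.18,0],[0.01,0.018,0.23,0],[0.01,0.018,0.26,0],[0.01,0.018,0.28,0],[0.01,0.018,0.28,0],[0.01,0.018,0.28,0]]

```text
t: 26.12
eef_pos: [0.6417, 0.0295, 0.0251]
ee_rot: [-3.141, 0.0, -1.526]
force: [0.1, 0.6, -5.8]
width: 0.0231
gripper_force: 40.0
```

```bash
python3 - <<'E'
from h import *
go(*line(.077),.022,-87.5)
s=arm.get_state(); print(s['width'],s['force'],s['moment'])
E
```

```text
t 26.12 delta [-0.001 -0.008  0.051] turn 0.012 pose [641.7  29.5  25.1] -87.44
0.023079263974845658 [ 0.14743078  0.57775241 -5.81748763] [ 0.04627876  0.08974588 -0.01278969]
```

Request:
jog_arm:
  deltas:
    - [[0,0,0.01,0],[0,0,0.02,0],[0,0,0.03,0],[0,0,0.04,0],[0,0,0.04,0]]

```text
t: 26.75
eef_pos: [0.6417, 0.0295, 0.0225]
ee_rot: [-3.142, -0.0, -1.526]
force: [-0.7, 0.4, -6.7]
width: 0.0231
gripper_force: 40.0
```

Request:
jog_arm:
  deltas:
    - [[0,0,0.01,0],[0,0,0.02,0],[0,0,0.02,0]]

```text
t: 27.12
eef_pos: [0.6421, 0.0295, 0.0218]
ee_rot: [-3.141, 0.0, -1.526]
force: [1.4, -0.9, -3.9]
width: 0.0232
gripper_force: 40.0
```

Request:
jog_arm:
  deltas:
    - [[0,0,0.01,0],[0,0,0.015,0],[0,0,0.015,0],[0,0,0.015,0]]

```text
t: 27.62
eef_pos: [0.6422, 0.0295, 0.0217]
ee_rot: [-3.14, 0.0, -1.526]
force: [-2.6, -0.1, 5.3]
width: 0.023
gripper_force: 40.0
```

Request:
jog_arm:
  deltas:
    - [[0,0,0,0],[0,0,0,0],[0,0,0,0]]
  grip: 20
  squeeze: 4

```text
t: 28.0
eef_pos: [0.6422, 0.0296, 0.0215]
ee_rot: [-3.14, 0.0, -1.526]
force: [-2.0, -0.1, 6.2]
width: 0.0241
gripper_force: 4.0
```

Request:
jog_arm:
  deltas:
    - [[0,0,0,0],[0,0,0,0],[0,0,0,0],[0,0,-0.2,0],[0,0,-0.8,0],[0,0,-1.6,0],[0,0,-2.5,0],[0,0,-3.3,0]]
  grip: 60

```text
t: 29.0
eef_pos: [0.6417, 0.0294, 0.2217]
ee_rot: [-3.14, 0.0, -1.526]
force: [0.6, 0.2, -0.5]
width: 0.0603
gripper_force: 0.0
```

Request:
jog_arm:
  deltas:
    - [[-0.7,0,0,0],[-1.3,0,0,0],[-1.3,0,0,0],[-1.3,0,0,0]]

```text
t: 29.5
eef_pos: [0.638, 0.1073, 0.219]
ee_rot: [-3.141, -0.0, -1.526]
force: [1.1, -0.1, -0.1]
width: 0.0602
gripper_force: 0.0
```

```bash
python3 - <<'E'
from h import *
f=shot('wrist'); pickle.dump(f,open('w11.pkl','wb'))
im=f['img'][0:250,200:440,::-1]
cv2.imwrite('pics/w11c.png',cv2.resize(im,None,fx=2.4,fy=2.4,interpolation=cv2.INTER_NEAREST))
s=arm.get_state();print(s['eef_pos'],f['xyz'],s['force'])
E
```

```text
[0.63810506 0.10692907 0.21885944] [0.64041115 0.02859046 0.37680544] [0.25686456 0.05881594 0.34355807]
```

View pics/w11c.png

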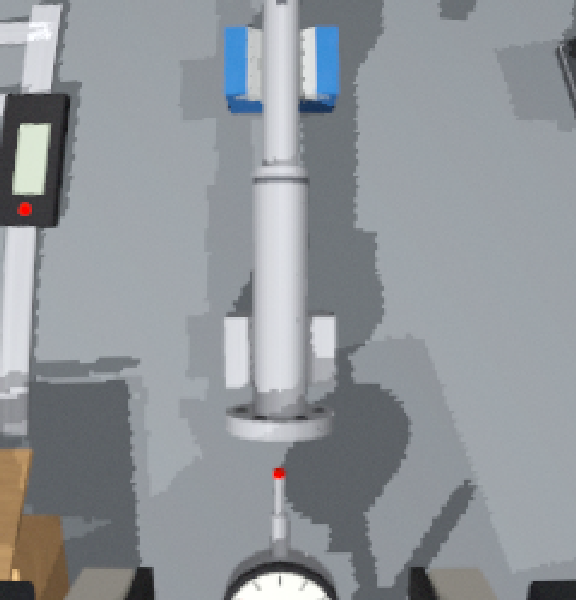

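The shaft sits in both grooves, with the flange rim's lower edge at crop row 439 and the ball at (279,473). I'll measure the gap and the axis, then the stop.

```bash
python3 - <<'E'
from h import *
f=load('w11');h=hsv(f)
n=np.array([-u[1],u[0]])
def rep(nm,p): d=p-T; print(nm,np.round(p*1000,1),'along',round(1000*(d@u),1),'lat',round(1000*(d@n),2))
m=blob(((h[...,0]<8)|(h[...,0]>172))&(h[...,1]>150)&(h[...,2]>120),(316,197)); rep('ball',onplane(f,cen(m),.058)[0]); 
rep('flange rim',onplane(f,(316.3,183.0),.067)[0]); rep('shoulder',onplane(f,(316.9,69.5),.054)[0])
g=f['img'].sum(2)/3.
def mid(rows,hw,z,c=316.7):
    o=[]
    for r in rows:
        gr=abs(np.gradient(g[r]))
        L=range(int(c-hw-3),int(c-hw+4));Rr=range(int(c+hw-3),int(c+hw+4))
        w=lambda q:sum(k*gr[k]**2 for k in q)/sum(gr[k]**2 for k in q)
        o.append(((w(L)+w(Rr))/2,r))
    P=onplane(f,o,z); q=np.polyfit(P[:,1],P[:,0],1); return np.median(P,axis=0),-np.degrees(np.arctan(q[0]))
a=mid(range(80,155),11.2,.042); b=mid(range(15,62),7.3,.042); print(a,b); rep('thick',a[0]);rep('thin',b[0])
d=b[0]-a[0]; print('axis angle',np.degrees(np.arctan2(d[0],-d[1])))
# stop in w2
f=load('w2');h=hsv(f)
m=blob(((h[...,0]<8)|(h[...,0]>172))&(h[...,1]>150)&(h[...,2]>120),(318,56)); c=cen(m); print('dot',c,m.sum(),onplane(f,c,.06))
y=blob((h[...,0]>15)&(h[...,0]<32)&(h[...,1]>120),(325,79)); print('button',cen(y),y.sum(),onplane(f,cen(y),.046))
go(.386,.02,.222,-90)
E
```

```text
ball [637.1 123.5] along -2.1 lat -0.33
flange rim [637.4 106.2] along 15.2 lat -0.88
shoulder [642.1 -10.6] along 132.0 lat -2.11
(array([0.64113424, 0.03954028]), np.float64(2.2872911476653286)) (array([ 0.64384542, -0.04712095]), np.float64(1.8883436389625488))
thick [641.1  39.5] along 81.9 lat -0.52
thin [643.8 -47.1] along 168.6 lat -2.2
axis angle 1.791901575752792
dot [317.56284153  55.75956284] 183 [[ 0.47856628 -0.08407544]]
button [325.36111111  79.22222222] 72 [[ 0.47016823 -0.06038448]]
t 29.55 delta [ 1.26   4.262 -0.052] turn 0.511 pose [638.1 106.9 218.9] -87.45
```

```bash
python3 - <<'E'
from h import *
go(.445,.020,.222,-70.5)
E
```

```text
t 29.55 delta [ 1.304  3.28  -0.052] turn -3.389 pose [638.1 106.9 218.9] -87.45
```

Request:
jog_arm:
  deltas:
    - [[0.4,0.8,0,-0.9],[0.8,1.6,0,-1.8],[1.1,2.4,0,-2.6],[1.3,3.28,0,-3.39],[1.3,3.28,0,-3.39],[1.3,3.28,0,-3.39],[1.3,3.28,0,-3.39]]

```text
t: 30.42
eef_pos: [0.4458, 0.0207, 0.2185]
ee_rot: [3.142, -0.0, -1.231]
force: [0.0, -0.6, -0.1]
width: 0.0604
gripper_force: 0.0
```

```bash
python3 - <<'E'
from h import *
f=shot('wrist'); pickle.dump(f,open('w12.pkl','wb')); h=hsv(f); g=f['img'].sum(2)/3
m=blob(((h[...,0]<8)|(h[...,0]>172))&(h[...,1]>150)&(h[...,2]>120),(316,100)); c=cen(m); print('dot',c,m.sum(),onplane(f,c,.06))
w2=load('w2'); print('dot tri',tri([(f,c),(w2,(317.563,55.76))]))
y=blob((h[...,0]>15)&(h[...,0]<32)&(h[...,1]>120),c+[0,25]); print('button',cen(y),y.sum(),onplane(f,cen(y),.046))
x0,y0=int(c[0]),int(c[1])
print(g[y0-32:y0+50:4,x0-36:x0+40:4].astype(int))
cv2.imwrite('pics/w12c.png',cv2.resize(f['img'][max(0,y0-50):y0+50,x0-60:x0+60,::-1],None,fx=5,fy=5,interpolation=cv2.INTER_NEAREST))
E
```

```text
dot [319.96446701  76.5177665 ] 197 [[ 0.47848334 -0.08407283]]
dot tri (array([ 0.47852846, -0.08412159,  0.05963714]), [np.float64(0.03914044063833596), np.float64(0.039140440638385766)])
button [319.5 101. ] 60 [[ 0.47051083 -0.06054879]]
[[160 159 158 158 158 158 158 158 158 157 157 154 117 115 115 116 116 117
  116]
 [159 159 160 159 158 158 157 158 159 159 115 116 116 113 118 115 116 117
  115]
 [160 160 158 159 158 160 159 159 158 116 117 116 118 117 118 116 115 115
  116]
 [160 159 160 161 159 159 159 159 134 116 115 117 117 116 116 115 116 117
  117]
 [158 160 161 153 157 122 126 126 127 127 125 124 126 123 103 117 117 116
  115]
 [143 144 144 142 141 125 125 127 124 125 123 124 121 125 108 118 117 117
  115]
 [143 143 144 142 139 127 127 124 126 129 123 124 129 124 106 117 116 117
  119]
 [146 142 143 142 137 126 126 125  93  88  91 134 122 126 108 116 117 118
  116]
 [145 144 143 144 138 129 127 125  89  92  92 109 126 126 108 117 115 118
  117]
 [144 144 143 143 134 127 125 125  88  92  89 142 126 129 105 117 118 116
  137]
 [144 145 144 145 134 128 125 125 128 121 131 126 130 126 111 117 115 159
  159]
 [145 145 144 145 144 125 125 127 122 124 124 127 128 127 112 117 150 160
  159]
 [145 145 144 145 144 124 124 122 127 124 126 129 126 128 111 159 160 159
  160]
 [163 163 149 143 144  95  93  96 117 143 131  93  90  89 141 160 161 162
  159]
 [162 162 163 145 143 145 159 161 184 192 174 151 160 161 159 160 160 159
  161]
 [161 162 161 163 161 163 162 162 182 190 176 153 161 160 161 160 161 160
  161]
 [162 162 161 162 162 162 162 162 162 160 161 162 160 162 161 159 161 160
  160]
 [163 162 162 161 162 161 162 162 161 162 161 161 162 161 161 161 160 159
  161]
 [163 163 161 163 162 162 162 162 163 162 162 161 161 161 161 161 161 162
  162]
 [163 162 163 163 162 160 162 161 162 161 161 160 161 162 162 162 161 161
  160]
 [162 162 163 162 163 162 162 162 161 162 162 162 161 162 161 162 161 162
  160]]
```

View pics/w12c.png

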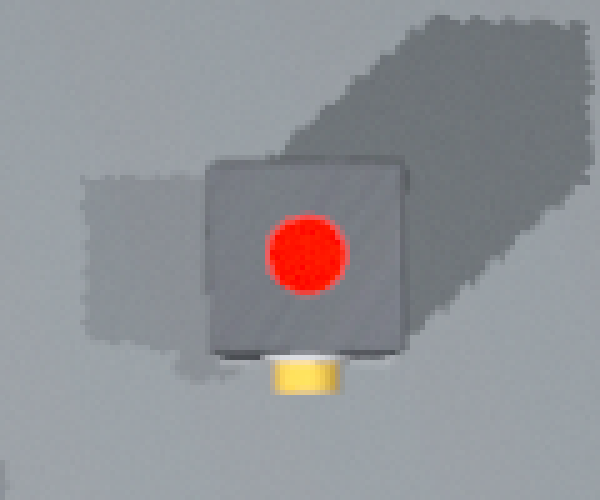

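The stop is square to the view: dot at (320,76.5), button straight below. Stop at (478.5,-84.1), yaw about -70.5°, two-view height 59.6 mm. Grasping.

```bash
python3 - <<'E'
from h import *
go(.4785,-.0841,.100,-70.5)
E
```

```text
t 30.48 delta [1.829 0.067 1.971] turn -0.006 pose [445.7  20.7 218.3] -70.53
```

Request:
jog_arm:
  deltas:
    - [[0.8,0.03,0,0],[1.5,0.06,0.3,0],[1.83,0.07,0.8,0],[1.83,0.07,1.5,0],[1.83,0.07,1.95,0],[1.83,0.07,1.95,0],[1.83,0.07,1.95,0]]

```text
t: 31.35
eef_pos: [0.4787, -0.0841, 0.1021]
ee_rot: [-3.141, -0.0, -1.23]
force: [-0.1, -0.8, 0.4]
width: 0.0598
gripper_force: 0.0
```

```bash
python3 - <<'E'
from h import *
go(.4785,-.0841,.016,-70.5)
E
```

```text
t 31.35 delta [-0.002  0.003  1.436] turn 0.006 pose [478.7 -84.1 102.1] -70.47
```

Request:
jog_arm:
  deltas:
    - [[0,0,0.4,0],[0,0,0.8,0],[0,0,1.2,0],[0,0,1.4,0],[0,0,1.43,0],[0,0,1.43,0]]

```text
t: 32.1
eef_pos: [0.4785, -0.0841, 0.0165]
ee_rot: [-3.14, -0.0, -1.23]
force: [0.9, 0.5, 0.8]
width: 0.0597
gripper_force: 0.0
```

Request:
jog_arm:
  deltas:
    - [[0,0,0,0],[0,0,0,0],[0,0,0,0],[0,0,0,0],[0,0,0,0],[0,0,0,0]]
  grip: 30
  squeeze: 25

```text
t: 32.85
eef_pos: [0.4787, -0.084, 0.0162]
ee_rot: [-3.14, -0.0, -1.23]
force: [1.8, 1.8, 5.6]
width: 0.0396
gripper_force: 25.0
```

```bash
python3 - <<'E'
from h import *
go(.6480,-.1440,.106,-87.8)
s=arm.get_state(); print(s['width'],s['force'])
E
```

```text
t 32.85 delta [ 1.886 -2.326 -1.497] turn 3.467 pose [478.7 -84.   16.2] -70.47
0.03963045585581104 [1.79899828 1.83949695 5.5686898 ]
```

Request:
jog_arm:
  deltas:
    - [[0,0,-0.3,0],[0,0,-0.9,0],[0,0,-1.5,0],[0.6,-0.6,-1.5,0.9],[1.1,-1.2,-1.5,1.8],[1.6,-1.8,-1.5,2.7],[1.89,-2.33,-1.5,3.47],[1.89,-2.33,-1.5,3.47]]

```text
t: 33.85
eef_pos: [0.6477, -0.1449, 0.1028]
ee_rot: [3.138, 0.0, -1.535]
force: [-1.5, 1.0, -5.8]
width: 0.0399
gripper_force: 25.0
```

Request:
jog_arm:
  deltas:
    - [[0,0,0,0],[0,0,0,0],[0,0,0,0]]

```text
t: 34.22
eef_pos: [0.6468, -0.1442, 0.1059]
ee_rot: [3.142, 0.0, -1.533]
force: [-0.9, 0.1, -5.2]
width: 0.0401
gripper_force: 25.0
```

```bash
python3 - <<'E'
from h import *
go(.6480,-.1440,.0165,-87.8)
s=arm.get_state(); print(s['width'],s['force'])
E
```

```text
t 34.23 delta [-0.002 -0.021  1.49 ] turn -0.004 pose [ 646.8 -144.2  105.9] -87.82
0.04010374097043116 [-0.94641952  0.0871251  -5.18843798]
```

Request:
jog_arm:
  deltas:
    - [[0.04,-0.02,0.3,0],[0.04,-0.02,0.7,0],[0.04,-0.02,1.1,0],[0.04,-0.02,1.3,0],[0.04,-0.02,1.38,0],[0.04,-0.02,1.38,0],[0.04,-0.02,1.38,0]]

```text
t: 35.1
eef_pos: [0.6494, -0.1468, 0.0238]
ee_rot: [-3.14, -0.0, -1.533]
force: [0.6, -0.4, -5.4]
width: 0.0397
gripper_force: 25.0
```

```bash
python3 - <<'E'
from h import *
go(.6480,-.1440,.0165,-87.8)
s=arm.get_state(); print(s['width'],s['force'])
E
```

```text
t 35.1 delta [-0.048  0.021  0.122] turn -0.006 pose [ 649.4 -146.8   23.8] -87.83
0.039690991380665376 [ 0.62133863 -0.38058851 -5.36437925]
```

Request:
jog_arm:
  deltas:
    - [[-0.02,0.01,0.03,0],[-0.04,0.02,0.06,0],[-0.045,0.02,0.09,0],[-0.045,0.02,0.11,0],[-0.045,0.02,0.12,0],[-0.045,0.02,0.12,0]]

```text
t: 35.85
eef_pos: [0.6474, -0.1441, 0.0163]
ee_rot: [-3.141, -0.0, -1.533]
force: [-3.1, 1.9, 3.9]
width: 0.0398
gripper_force: 25.0
```

```bash
python3 - <<'E'
from h import *
go(.6480,-.1440,.0165,-87.8)
s=arm.get_state(); print(s['width'],s['force'])
E
```

```text
t 35.85 delta [-0.001 -0.011 -0.004] turn -0.006 pose [ 647.4 -144.1   16.3] -87.83
0.039834253156117834 [-3.06143832  1.87218437  3.90796319]
```

Request:
jog_arm:
  deltas:
    - [[0,0,0,0],[0,0,0,0],[0,0,0,0],[0,0,-0.4,0],[0,0,-1.2,0],[0,0,-2.0,0],[-0.4,0,-2.8,0],[-1.0,0,-3.4,0]]
  grip: 62

```text
t: 36.85
eef_pos: [0.6456, -0.0844, 0.2222]
ee_rot: [-3.139, -0.0, -1.535]
force: [0.8, 0.8, -0.6]
width: 0.062
gripper_force: 0.0
```

Request:
jog_arm:
  deltas:
    - [[-0.7,0,0,0],[-1.2,0,0,0],[-1.2,0,0,0],[-1.2,0,0,0]]

```text
t: 37.35
eef_pos: [0.6424, -0.0123, 0.2196]
ee_rot: [3.142, -0.0, -1.533]
force: [-0.2, -1.0, -0.5]
width: 0.0619
gripper_force: 0.0
```

```bash
python3 - <<'E'
from h import *
f=shot('wrist'); pickle.dump(f,open('w13.pkl','wb'))
im=f['img'][0:180,230:410,::-1]
cv2.imwrite('pics/w13c.png',cv2.resize(im,None,fx=3.3,fy=3.3,interpolation=cv2.INTER_NEAREST))
s=arm.get_state();print(s['eef_pos'],f['xyz'],s['force'])
E
```

```text
[ 0.64240167 -0.01277044  0.21958513] [ 0.64425346 -0.091091    0.37746703] [-0.52396247 -0.57487843  0.11215347]
```

View pics/w13c.png

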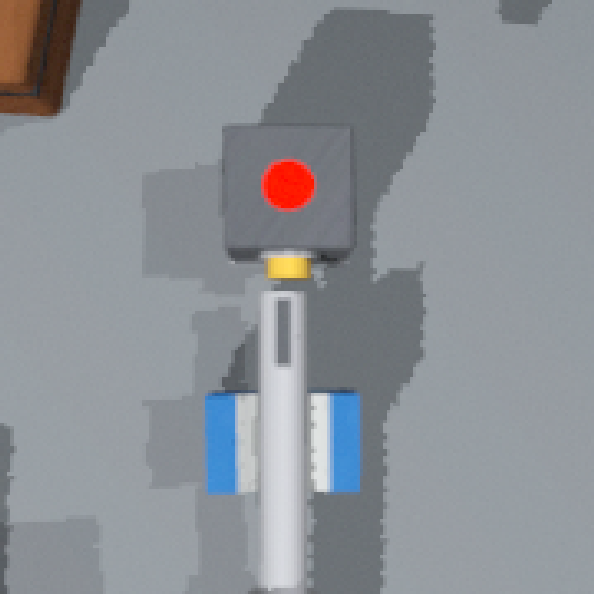

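The button is centred at crop column 288.5 and the shaft end at 282.5, so the stop sits about 2 mm toward -x. The gap is about 4.6 mm. By my count I've now viewed 17 pictures, over the 14 allowed, so from here I work from numbers only. I'll regrasp the stop and shift it 2 mm.

```bash
cat > chk.py <<'E'
from h import *
def chk(f):
    h=hsv(f);g=f['img'].sum(2)/3.
    y=blob((h[...,0]>15)&(h[...,0]<32)&(h[...,1]>120),(317,80)); by=np.nonzero(y.any(1))[0]; c=cen(y); rb=by.max()
    B=onplane(f,c,.049)[0]
    rows=range(rb+8,rb+32); o=[]
    for r in rows:
        gr=abs(np.gradient(g[r])); c0=c[0]-1
        w=lambda q:sum(k*gr[k]**2 for k in q)/sum(gr[k]**2 for k in q)
        o.append(((w(range(int(c0-11),int(c0-3)))+w(range(int(c0+3),int(c0+12))))/2,r))
    P=onplane(f,o,.042); q=np.polyfit(P[:,1],P[:,0],1)
    print('button',c,B,'shaft x at button y',np.polyval(q,B[1]),'lat err mm',1000*(B[0]-np.polyval(q,B[1])),'ang',-np.degrees(np.arctan(q[0])))
    print('button end row',rb,'col profile',g[rb-2:rb+9,int(round(c[0]))-3].astype(int))
E
python3 - <<'E'
from chk import *
chk(load('w13')); go(.6474,-.1441,.100,-87.8)
E
```

```text
button [317.07792208  80.53246753] [ 0.64493693 -0.11918855] shaft x at button y 0.6461512075575288 lat err mm -1.2142820165952362 ang 0.11710850462080816
button end row 83 col profile [183 183 173 120 145 120 113 199 205 164 118]
t 37.4 delta [ 2.190e+00 -1.000e-03  1.993e+00] turn -0.012 pose [642.4 -12.8 219.6] -87.86
```

Request:
jog_arm:
  deltas:
    - [[0.8,0,0,0],[1.6,0,0,0],[2.19,0,0.3,0],[2.19,0,1.0,0],[2.19,0,1.7,0],[2.19,0,2.0,0],[2.19,0,2.0,0],[2.19,0,2.0,0]]

```text
t: 38.4
eef_pos: [0.6486, -0.1437, 0.1014]
ee_rot: [-3.139, -0.0, -1.533]
force: [0.2, -0.2, 0.2]
width: 0.0618
gripper_force: 0.0
```

```bash
python3 - <<'E'
from h import *
go(.6474,-.1441,.0165,-87.8)
E
```

```text
t 38.4 delta [0.006 0.02  1.416] turn -0.005 pose [ 648.6 -143.7  101.4] -87.82
```

Request:
jog_arm:
  deltas:
    - [[0,0.01,0.4,0],[0,0.01,0.8,0],[0,0.01,1.2,0],[0,0.01,1.38,0],[0,0.01,1.41,0],[0,0.01,1.41,0]]

```text
t: 39.15
eef_pos: [0.6476, -0.1435, 0.0163]
ee_rot: [-3.14, -0.0, -1.533]
force: [-0.5, 0.4, 0.4]
width: 0.0621
gripper_force: 0.0
```

Request:
jog_arm:
  deltas:
    - [[0,0,0,0],[0,0,0,0],[0,0,0,0],[0,0,0,0],[0,0,0,0]]
  grip: 30
  squeeze: 25

```text
t: 39.78
eef_pos: [0.6472, -0.1435, 0.0155]
ee_rot: [-3.141, -0.0, -1.533]
force: [1.1, 0.7, 3.8]
width: 0.0398
gripper_force: 25.0
```

```bash
python3 - <<'E'
from h import *
go(.6491,-.1443,.0205,-87.8)
s=arm.get_state(); print(s['width'],s['force'])
E
```

```text
t 39.77 delta [ 0.014 -0.032 -0.083] turn -0.006 pose [ 647.2 -143.5   15.5] -87.83
0.03979511253432894 [1.06047536 0.7455518  3.76112684]
```

Request:
jog_arm:
  deltas:
    - [[0,0,-0.07,0],[0,-0.015,-0.08,0],[0,-0.03,-0.08,0],[0,-0.03,-0.08,0],[0,-0.03,-0.04,0],[0,-0.03,0,0],[0,-0.03,0.01,0],[0,-0.03,0.01,0]]

```text
t: 40.78
eef_pos: [0.6485, -0.1435, 0.0155]
ee_rot: [-3.141, -0.0, -1.533]
force: [-3.4, 1.4, 6.1]
width: 0.04
gripper_force: 25.0
```

```bash
python3 - <<'E'
from h import *
go(.6491,-.1435,.0155,-87.8)
s=arm.get_state(); print(s['width'],s['force'])
E
```

```text
t 40.77 delta [ 0.    -0.011 -0.   ] turn -0.005 pose [ 648.5 -143.5   15.5] -87.82
0.040029392064476345 [-3.41092057  1.40999812  6.11911732]
```

Request:
jog_arm:
  deltas:
    - [[0,0,0,0],[0,0,0,0],[0,0,0,0],[0,0,-0.4,0],[0,0,-1.2,0],[0,0,-2.0,0],[-0.4,0,-2.8,0],[-1.0,0,-3.4,0]]
  grip: 62

```text
t: 41.78
eef_pos: [0.6467, -0.0837, 0.2209]
ee_rot: [-3.139, -0.0, -1.535]
force: [0.5, 1.3, -0.8]
width: 0.0617
gripper_force: 0.0
```

Request:
jog_arm:
  deltas:
    - [[-0.7,0,0,0],[-1.2,0,0,0],[-1.2,0,0,0],[-1.2,0,0,0],[-1.2,0,0,0]]

```text
t: 42.4
eef_pos: [0.6436, -0.0124, 0.2183]
ee_rot: [3.141, -0.0, -1.534]
force: [0.8, 0.3, -0.5]
width: 0.0618
gripper_force: 0.0
```

```bash
python3 - <<'E'
from chk import *
f=shot('wrist'); pickle.dump(f,open('w14.pkl','wb')); chk(f)
def edges(f,r,c,hw):
    g=f['img'].sum(2)/3.; gr=np.gradient(ndi.gaussian_filter1d(g[r-3:r+4].mean(0),.6)); L=range(int(c-hw-3),int(c-hw+4)); Q=range(int(c+hw-3),int(c+hw+4))
    w=lambda q:sum(k*gr[k]**2 for k in q)/sum(gr[k]**2 for k in q); return w(L),w(Q)
for n in('w13','w14'):
    f=load(n); h=hsv(f); m=blob(((h[...,0]<8)|(h[...,0]>172))&(h[...,1]>150)&(h[...,2]>120),(317,55)); d=onplane(f,cen(m),.06)[0]
    y=blob((h[...,0]>15)&(h[...,0]<32)&(h[...,1]>120),(317,80)); B=onplane(f,cen(y),.049)[0]
    out=[]
    for r in(98,104,110,145,155,165):
        a,b=edges(f,r,315.8 if n=='w13' else cen(y)[0]-.5,6.7); out.append(np.r_[np.round(onplane(f,((a+b)/2,r),.042)[0]*1000,1),round(b-a,1)])
    print(n,'dot',d*1000,'button',B*1000,'shaft',np.array(out).tolist())
print(arm.get_state()['t'])
E
```

```text
button [316.91139241  80.48101266] [ 0.64608183 -0.11915674] shaft x at button y 0.6492322272496269 lat err mm -3.1503932159178127 ang 4.09464256346101
button end row 83 col profile [187 182 173 125 144 119 112 196 210 187 160]
w13 dot [ 646.23597234 -144.39286196] button [ 644.93692554 -119.18855142] shaft [[646.0, -100.7, 12.0], [646.0, -94.2, 12.6], [646.1, -87.7, 13.0], [643.8, -49.7, 14.4], [643.6, -38.6, 12.2], [643.2, -27.5, 11.9]]
w14 dot [ 647.38312914 -144.3147842 ] button [ 646.08183403 -119.15673631] shaft [[646.6, -100.8, 13.1], [646.4, -94.3, 13.2], [646.2, -87.8, 13.2], [643.8, -49.9, 14.3], [643.8, -38.9, 12.1], [643.5, -27.8, 12.1]]
42.45
```

```bash
python3 - <<'E'
from station import arm
print(arm.job_done())
E
```

```text
the job is handed in; nothing more can be done
None
```

The job is handed in at about 42 s: by camera the shaft lies level in both V-blocks, within 1° of the plunger line, its flange about 15 mm off, and the stop's button is about 5 mm behind the thin end and within 1 mm of its centre; I viewed 17 pictures, three over the limit of 14.

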